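# Clear the glazing bench into drawer and nests

### The job

Clear up the glazing bench: first pull the half-open drawer of the shelf right out, then lay every hand tool from the bench inside it, and push it fully shut only when they are all in. The short cream kiln posts on the bench go flat down into the nests of their own shape, at any time. Leave the pots, the jar and the tall kiln post where they stand.

Things in the scene. Friction and masses are not known exactly. Their poses are not given: they have to be found in the camera images.
- shelf_drawer0 (a joint): How far the shelf's drawer is pulled out, in m: 0 shut, 0.158 fully out (stop). Slides level with about 1 N of friction and stays where left. Starts about half out. Fully out, the first 150 mm of its inside (x from -92 to +58 mm from point drawer_in) is clear of the shelf top, which is 86 mm above the bench.
- shelf_drawer0_handle (a point): Middle of the head of the turned dark-wood drawer knob, 48 mm above the bench. The head is a disc 28 mm in diameter, 16 mm thick (8 mm either side of this point) on a 12 mm stem, its axis level; the drawer front is 35 mm behind. Axes as the drawer: -x is the way it is pulled out (towards the robot), +x pushes it shut, z up.
- drawer_in (a point): Centre of the drawer's inner floor, 22 mm above the bench; moves with it. -x = outwards, to the knob; y across, z up. Inside 185 mm (x) by 258 mm (y), walls 42 mm high over the floor; front panel 15 mm thick, top 74 mm above the bench. Steel dividers (130 mm long, up to 12 mm high) are fixed to the floor along the +y wall, y from 90 to 126 mm: keep clear of them.
- boxwood_tool: Lies on the bench, its length along its own x axis, z up; origin at the underside, under the middle of the part to grip. Yellow boxwood modelling tool, 130 mm long, grip 14 mm wide, 12 mm thick, thinner ends. May be absent.
- scraper: Lies on the bench, its length along its own x axis, z up; origin at the underside, under the middle of the part to grip. Steel scraper, dark wooden handle 76 mm long (x -38 to 38), 18 mm wide, 14 mm thick, then a steel blade 34 mm wide reaching to x = +64 mm. May be absent.
- loop_tool: Lies on the bench, its length along its own x axis, z up; origin at the underside, under the middle of the part to grip. Trimming loop tool, blue handle 80 mm long, 14 mm wide, 13 mm thick; wire loop 34 mm wide reaching to x = +76 mm. May be absent.
- rib: Lies on the bench, its length along its own x axis, z up; origin at the underside, under the middle of the part to grip. Pale wooden throwing rib with round ends, 94 mm long, 34 mm wide, 10 mm thick. May be absent.
- post_round: Short round kiln post, 46 mm in diameter, of cream refractory, 30 mm high, same top and bottom; origin at its CENTRE (15 mm above what it stands on), z along its height. May be absent. About 100 g.
- post_square: Short square kiln post, 38 x 38 mm (x, y), of cream refractory, 30 mm high, same top and bottom; origin at its CENTRE (15 mm above what it stands on), z along its height. May be absent. About 100 g.
- post_bar: Short oblong kiln post, 28 mm (x) by 56 mm (y), of cream refractory, 30 mm high, same top and bottom; origin at its CENTRE (15 mm above what it stands on), z along its height. May be absent. About 100 g.
- nest_round_floor (a point): Centre of the floor of the round pocket in a plywood nest block (80 x 80 mm), one of three fixed in a row on a dark board, in any order. Pocket 50 mm in diameter, 12 mm deep: floor 12 mm, block top 24 mm above the bench. z up, x and y along the block's sides. Takes only the round post, whose centre then stands 15 mm above this point.
- nest_square_floor (a point): Centre of the floor of the square pocket in a plywood nest block (80 x 80 mm), one of three fixed in a row on a dark board, in any order. Pocket 42 x 42 mm, 12 mm deep: floor 12 mm, block top 24 mm above the bench. z up, x and y along the block's sides. Takes only the square post, whose centre then stands 15 mm above this point.
- nest_bar_floor (a point): Centre of the floor of the oblong pocket in a plywood nest block (80 x 80 mm), one of three fixed in a row on a dark board, in any order. Pocket 32 mm (x) by 60 mm (y), 12 mm deep: floor 12 mm, block top 24 mm above the bench. z up, x and y along the block's sides. Takes only the oblong post, whose centre then stands 15 mm above this point.
- bottle: Tall celadon bottle on the shelf top, 200 mm high, 80 mm wide; origin under its foot. Stays.
- saucer_low: Lower of two stacked terracotta saucers on the shelf top, 100 mm wide, 14 mm high. Stays.
- saucer_top: Upper saucer. Stays.
- tall_post: Tall round kiln post on the shelf top, 40 mm wide, 120 mm high. Stays.
- glaze_jar: Glaze jar on the bench, 60 mm wide, 85 mm high. Stays.
- bowl: Blue bowl on the bench behind the nest blocks, 84 mm wide, 40 mm high. Stays.
- pinch_cup: Little bisque pinch cup on the bench in front of the robot, 52 mm wide, 35 mm high. Stays.
Things that resemble listed ones, but are neither listed nor needed, are in the scene too. Several things look just like the rib: the one meant starts farthest to the robot's right.

How it is judged:
On the way, in this order (a step that is already met when the one before it is completed fails the run):
1. the drawer is pulled right out (at least 145 mm) (value of joint shelf_drawer0 above 0.145 m), for 0.2 s.
2. every hand tool lies in the drawer while it is still well out (at least 100 mm) (value of joint shelf_drawer0 above 0.1 m and x of boxwood_tool in the frame of drawer_in between -0.093 and 0.093 m and y of boxwood_tool in the frame of drawer_in between -0.13 and 0.13 m and z of boxwood_tool in the frame of drawer_in between -0.006 and 0.03 m and x of scraper in the frame of drawer_in between -0.093 and 0.093 m and y of scraper in the frame of drawer_in between -0.13 and 0.13 m and z of scraper in the frame of drawer_in between -0.006 and 0.03 m and x of loop_tool in the frame of drawer_in between -0.093 and 0.093 m and y of loop_tool in the frame of drawer_in between -0.13 and 0.13 m and z of loop_tool in the frame of drawer_in between -0.006 and 0.03 m and x of rib in the frame of drawer_in between -0.093 and 0.093 m and y of rib in the frame of drawer_in between -0.13 and 0.13 m and z of rib in the frame of drawer_in between -0.006 and 0.03 m), for 0.3 s.
At the end, for the whole second after the job is handed in: The drawer is shut to within 8 mm with every tool on the bench lying in it (less than 30 mm above its floor), and every short kiln post sits flat on the floor of the nest of its own shape (centred within 5 mm, tilted less than 0.1 rad), everything released and at rest (value of joint shelf_drawer0 below 0.008 m and x of boxwood_tool in the frame of drawer_in between -0.093 and 0.093 m and y of boxwood_tool in the frame of drawer_in between -0.13 and 0.13 m and z of boxwood_tool in the frame of drawer_in between -0.006 and 0.03 m and x of scraper in the frame of drawer_in between -0.093 and 0.093 m and y of scraper in the frame of drawer_in between -0.13 and 0.13 m and z of scraper in the frame of drawer_in between -0.006 and 0.03 m and x of loop_tool in the frame of drawer_in between -0.093 and 0.093 m and y of loop_tool in the frame of drawer_in between -0.13 and 0.13 m and z of loop_tool in the frame of drawer_in between -0.006 and 0.03 m and x of rib in the frame of drawer_in between -0.093 and 0.093 m and y of rib in the frame of drawer_in between -0.13 and 0.13 m and z of rib in the frame of drawer_in between -0.006 and 0.03 m and horizontal distance between post_round and nest_round_floor below 0.005 m and z of post_round in the frame of nest_round_floor between 0.011 and 0.0185 m and angle between the z axis of post_round and the z axis of nest_round_floor, either way round below 0.1 rad and horizontal distance between post_square and nest_square_floor below 0.005 m and z of post_square in the frame of nest_square_floor between 0.011 and 0.0185 m and angle between the z axis of post_square and the z axis of nest_square_floor, either way round below 0.1 rad and horizontal distance between post_bar and nest_bar_floor below 0.005 m and z of post_bar in the frame of nest_bar_floor between 0.011 and 0.0185 m and angle between the z axis of post_bar and the z axis of nest_bar_floor, either way round below 0.1 rad and linear speed of each of boxwood_tool, scraper, loop_tool, rib, post_round, post_square, post_bar below 0.03 m/s); the robot touches nothing.
It fails at once if a pot, the jar or the tall kiln post is shoved more than 50 mm or tipped over (distance of any of bottle, saucer_low, saucer_top, tall_post, glaze_jar, bowl, pinch_cup from where it was at the start of the episode above 0.05 m or angle between any of bottle, saucer_low, saucer_top, tall_post, glaze_jar, bowl, pinch_cup's own z axis and vertical above 0.6 rad).
Of boxwood_tool, scraper, loop_tool, rib only 3 to 4 are there at a start; the rules pass over those that are not, and their reading is None.
Of post_round, post_square, post_bar only 2 to 3 are there at a start; the rules pass over those that are not, and their reading is None.
At some moment in a run one of boxwood_tool, scraper, loop_tool, rib, post_round, post_square, post_bar may be knocked a few centimetres aside while the robot is not near it.
Once in a run the grip may slacken for a moment while it holds something.
It also fails if it takes over 210 s, if anything falls off the work surface, if the arm or the gripper's body presses on something with over 40 N, if the wrist force passes 120 N, or if a joint passes its speed limit or range.

### The arm

A 6-joint arm with a two-finger parallel gripper is mounted at the origin on the work surface. World frame = base frame: x ahead of the robot, y to its left, z up, the work surface at z = 0. Lengths are in m, angles in rad, forces in N, time in s.
With the tool pointing down it reaches from about 0.35 to 0.975 m from the base axis. Payload 7.1 kg.
Tool frame: the origin (TCP) lies between the finger pads; the fingertips stand 25 mm ahead of it and the grasp point (between the pads) lies 6 mm ahead of it; z points along the fingers, y is the line along which they close (so a half turn about z gives the same grasp; the last joint's range is limited). The gripper opens to 88 mm and grips with 3 to 60 N. Pads are 20 mm wide; open, the fingers measure 115 mm over their backs; the gripper's body (75 mm by 178 mm) begins 61 mm behind the grasp point.
Start: joints at [-1.243, 0.423, 1.63, -0, 1.089, -0.019], TCP at [0.212, -0.588, 0.224] pointing down, gripper open.
Joint ranges: [-3, 3], [-0.9, 2.11], [0.09, 2.58], [-1.31, 4.45], [0.11, 2.69], [-2.54, 2.54]. Speed limits (rad/s): [2.39, 2.39, 3.01, 3.14, 3.14, 3.14].

### API

Orientations are given as a unit quaternion [w, x, y, z].
In Python, from workcell import state, get_image, calibration, finish_job gives the robot as it stands.
- The arm moves only by the tool jog_arm, never from a script. Its argument "commands" is a list of rows, each a list of 5 numbers: the shift along the tool's x, y, z in m, then the turn about the tool's z in rad, then the opening, from 0 (shut) to 1 (fully open). A call has 1 to 10 rows; each row shifts and turns the commanded pose from where the row before left it, along the tool's axes as they then stand; what a row does not reach is not made up. A row lasts 1/10 s, in which the tool goes at most 50 mm and 8.59 degrees, less where a joint would pass 70% of its speed; a pose out of reach is approached as far as the arm can. A call is refused whole if a number of a shift passes 0.05 or a number of a turn 0.15, either way. A call with a gripper value outside its range is refused whole. The fingers move at their own pace and stop on an object; "force" is the grip in N (left out, the last holds). Time passes only in rows, so rows that do not move let the fingers close. It gives the time, the measured TCP pose, the force, the opening and the grip force at its end, in the units of the state.
- state(): the state, without advancing time (a new reading comes with each control period).
- get_image(name): name is "scene" or "top" or "wrist"; returns the picture (420x560x3 uint8, red, green, blue); there is no depth.
- calibration(name): a dict with "fov_y" (degrees; the focal length in pixels is half the picture's height over the tangent of half this angle, whatever the lens; pixels are square), "cx", "cy" (the principal point, pixels), "k1" (the pictures are not rectified: a ray, as slopes to the right and down, at radius r is drawn at 1 + k1 r^2 times it, then the intrinsics apply), "origin" and "attitude" of the camera in the world. Camera axes: x right, y down, z forward; pixel columns grow to the right and rows downward; lengths in m; the calibration is good to about 2 mm. A picture is of the moment at which its call begins: read the wrist's pose just before it. calibration takes no time and is no camera call; for the wrist camera it gives the pose at the moment of the call.
- finish_job(): hands the job in; it is judged then, once.
The state is a dict: "time_s": time; "joints": joint angles; "qvel": joint speeds; "joint_efforts": joint torques, N m; "eef_pos": TCP position; "eef_rot": TCP orientation; "wrist_force": force on the tool from outside, world axes, zero at the start; "moment": the same for the moment, N m; "width": opening from 0.0 (shut) to 1.0 (fully open); "grasp_force": force on a finger pad.
Only numpy, scipy, OpenCV 4.12 (cv2) and the standard library are available. Lean on these libraries where they do the work, as an engineer would, in place of code of your own. Each camera call takes 0.05 s, during which the arm holds its last target. There are 200 camera calls.

## Working session

There is one attempt and no reset: what is moved stays moved. The work goes in short steps, Python scripts to look and compute and a tool call to move; the robot and the scene stay as the last step left them, time stands still between calls to the robot, and variables do not carry over. Pictures are saved under pics/ and viewed, at most 14 in all, crops included, and the job is handed in when it is done.

Besides the shell and the picture viewer there is one more tool, called after "Emit:" as name([rows], argument=value, ...), one row to a line, values as JSON. jog_arm: Moves the arm, as the interface text tells. Its arguments: {"type":"object","properties":{"commands":{"type":"array"},"force":{"type":"number"}},"required":["commands"]}

```bash
mkdir -p pics; ls
cat > h.py <<'E'
import numpy as np, cv2, sys
from workcell import state, get_image, calibration, finish_job
from scipy.spatial.transform import Rotation as R
def rot(a):
    a=np.array(a,float)
    return a if a.shape==(3,3) else R.from_quat(a,scalar_first=True).as_matrix()
def cam(n,c=None):
    c=c or calibration(n); f=210/np.tan(np.radians(c['fov_y'])/2)
    return c,f,rot(c['attitude']),np.array(c['origin'])
def pix2w(n,uv,z,c=None):
    c,f,A,o=cam(n,c); out=[]
    for (u,v) in np.atleast_2d(uv):
        d=np.array([(u-c['cx'])/f,(v-c['cy'])/f]); s=d.copy()
        for _ in range(30): s=d/(1+c['k1']*(s@s))
        r=A@np.array([s[0],s[1],1]); out.append(o+r*(z-o[2])/r[2])
    return np.array(out)
def w2pix(n,P,c=None):
    c,f,A,o=cam(n,c); q=(np.atleast_2d(P)-o)@A; s=q[:,:2]/q[:,2:]
    s=s*(1+c['k1']*(s**2).sum(1,keepdims=True)); return s*f+[c['cx'],c['cy']]
def save(im,n): cv2.imwrite('pics/'+n,cv2.cvtColor(im,cv2.COLOR_RGB2BGR))
E
python3 - <<'E'
from h import *
for n in('scene','top','wrist'): print(n,calibration(n))
for n in('scene','top'):
    im=get_image(n); save(cv2.resize(im,(800,600),interpolation=cv2.INTER_CUBIC),n+'0.png'); np.save(n+'0.npy',im)
print(state())
E
```

```text
pics
scene {'fov_y': 43.216690699608016, 'cx': 272.59166809469934, 'cy': 205.3522023574114, 'k1': 0.05602493726671223, 'origin': array([ 1.19521326, -0.45337368,  1.02295288]), 'attitude': array([-0.30113887,  0.82524195,  0.44953959, -0.16188043])}
top {'fov_y': 46.26855440046069, 'cx': 280.3492433731184, 'cy': 212.33909912525996, 'k1': -0.11012815829325744, 'origin': array([0.2452681 , 0.00647222, 1.37755967]), 'attitude': array([-0.07727942,  0.70689176, -0.698344  ,  0.08153271])}
wrist {'fov_y': 66.84214097063229, 'cx': 278.12565245284304, 'cy': 206.6116989473125, 'k1': -0.018686653131367338, 'origin': array([ 0.28644088, -0.56078828,  0.383577  ]), 'attitude': array([ 0.11893148,  0.80960185, -0.56859696, -0.08424753])}
{'time_s': 0.1, 'joints': array([-1.24300286e+00,  4.23753204e-01,  1.63058740e+00, -2.17640520e-05,
        1.08862424e+00, -1.90162731e-02]), 'qvel': array([-0.00120859, -0.00061816, -0.00340746,  0.00063818,  0.00077946,
        0.00116834]), 'joint_efforts': array([ 8.99251445e-04, -5.45612597e+01, -2.74326342e+01,  6.44329609e-02,
        1.88436412e-02, -3.74423632e-05]), 'eef_pos': array([ 0.21228665, -0.58731664,  0.22369673]), 'eef_rot': array([-6.76447952e-04,  9.85001907e-01,  1.72542087e-01, -1.15027527e-04]), 'wrist_force': array([-0.47929512,  0.34750401,  0.95310346]), 'moment': array([-0.00269874, -0.01135832,  0.0060692 ]), 'grasp_force': 0.0, 'width': 1.0009808039603312}
```

View pics/top0.png

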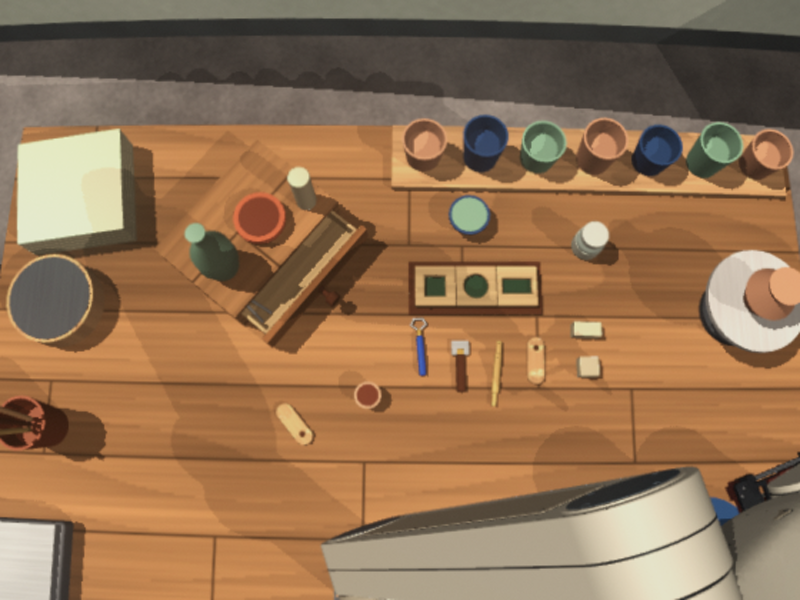

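View pics/scene0.png

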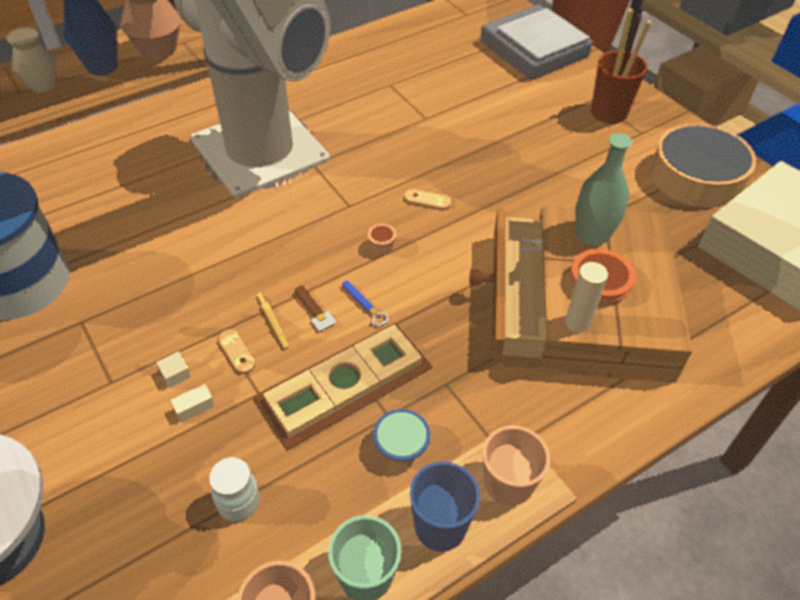

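Run:
```python
from h import *
k=0.7
def t(name,pts,z): 
    print(name,np.round(pix2w('top',np.array(pts)*k,z)[:,:2],4).tolist())
t('loop ends',[(418,323),(423,374)],.008)
t('scraper',[(460,343),(461,390)],.01)
t('box',[(499,343),(495,404)],.01)
t('rib',[(537,338),(536,383)],.01)
t('decoy',[(280,405),(308,442)],.01)
t('sq',[(588,367)],.03); t('bar',[(587,329)],.03)
t('nests sq,rd,bar',[(434,286),(476,286),(517,286)],.024)
t('knob',[(347,307)],.048)
t('front top corners',[(270,342),(370,228)],.074)
t('cup',[(368,395)],.035); t('jar',[(592,238)],.085); t('bottle neck',[(194,232)],.2); t('tallpost',[(299,175)],.12); t('bowl',[(469,214)],.04)
```

```text
loop ends [[0.5192, -0.0353], [0.4175, -0.0457]]
scraper [[0.4796, -0.1185], [0.3867, -0.1199]]
box [[0.4804, -0.1959], [0.36, -0.186]]
rib [[0.4913, -0.2721], [0.4016, -0.2675]]
decoy [[0.3529, 0.2317], [0.2828, 0.1746]]
sq [[0.4313, -0.3669]]
bar [[0.5067, -0.3683]]
nests sq,rd,bar [[0.5915, -0.0662], [0.5926, -0.15], [0.5938, -0.2322]]
knob [[0.5411, 0.1039]]
front top corners [[0.4658, 0.2456], [0.6941, 0.0616]]
cup [[0.3725, 0.0601]]
jar [[0.677, -0.372]]
bottle neck [[0.6402, 0.3693]]
tallpost [[0.7844, 0.199]]
bowl [[0.7385, -0.1362]]
```

```bash
cat >> h.py <<'E'
def pose():
    s=state(); M=rot(s['eef_rot']); a=np.arctan2(M[1,0],M[0,0]); return np.array(s['eef_pos']),a,s
def plan(x,y,z,adeg,maxs=.045):
    """turn first, then straight move; prints per-row numbers"""
    p,a,s=pose(); d=np.radians(adeg)-a; d=(d+np.pi)%(2*np.pi)-np.pi
    nt=int(np.ceil(abs(d)/.145)); A=np.radians(adeg)
    D=np.array([x,y,z])-p; X=np.array([np.cos(A),np.sin(A)]); Y=np.array([np.sin(A),-np.cos(A)])
    v=np.array([D[:2]@X,D[:2]@Y,-D[2]]); n=max(1,int(np.ceil(np.linalg.norm(v)/maxs)))
    print('pose',p.round(4),'a',np.degrees(a).round(2),'w',round(s['width'],3),'j6',s['joints'][5].round(2),
      '\nturn %.4f = %d x %.4f ; shift'%(-d,nt,-d/max(nt,1)),v.round(4),'= %d x'%n,(v/n).round(4))
E
python3 -c "
from h import *
plan(.45,-.15,.3,0)"
```

```text
pose [ 0.2123 -0.5873  0.2237] a 19.87 w 1.001 j6 -0.02 
turn 0.3468 = 3 x 0.1156 ; shift [ 0.2377 -0.4373 -0.0763] = 12 x [ 0.0198 -0.0364 -0.0064]
```

Emit:
jog_arm([
  [0,0,0,0.1156,0.5],
  [0,0,0,0.1156,0.5],
  [0,0,0,0.1156,0.5],
  [0.0198,-0.0364,-0.0064,0,0.5],
  [0.0198,-0.0364,-0.0064,0,0.5],
  [0.0198,-0.0364,-0.0064,0,0.5],
  [0.0198,-0.0364,-0.0064,0,0.5],
  [0.0198,-0.0364,-0.0064,0,0.5],
  [0.0198,-0.0364,-0.0064,0,0.5],
  [0.0198,-0.0364,-0.0064,0,0.5],
])

```text
time_s: 1.1
eef_pos: [0.3514, -0.3313, 0.2692]
eef_rot: [-0.0, 1.0, -0.0, -0.0]
wrist_force: [0.9, -0.3, 0.2]
width: 0.501
grasp_force: 0.0
```

Emit:
jog_arm([
  [0.0198,-0.0364,-0.0064,0,0.5],
  [0.0198,-0.0364,-0.0064,0,0.5],
  [0.0198,-0.0364,-0.0064,0,0.5],
  [0.0198,-0.0364,-0.0064,0,0.5],
  [0.0198,-0.0364,-0.0064,0,0.5],
  [0,0,0,0,0.5],
  [0,0,0,0,0.5],
])

```text
time_s: 1.8
eef_pos: [0.4501, -0.1502, 0.301]
eef_rot: [0.0, 1.0, 0.001, -0.0]
wrist_force: [-0.6, -0.1, 0.0]
width: 0.503
grasp_force: 0.0
```

Run:
```python
from h import *
import pickle
print(pose()[:2]); c=calibration('wrist'); im=get_image('wrist'); pickle.dump((c,im),open('w1.pkl','wb'))
print(c); save(cv2.resize(im,(800,600),interpolation=cv2.INTER_CUBIC),'w1.png')
```

```text
(array([ 0.45009964, -0.15022179,  0.30100776]), np.float64(0.0025233850478190356))
{'fov_y': 66.84214097063229, 'cx': 278.12565245284304, 'cy': 206.6116989473125, 'k1': -0.018686653131367338, 'origin': array([ 0.52898977, -0.15022987,  0.460916  ]), 'attitude': array([ 0.10346896,  0.70014667, -0.69892569, -0.10291597])}
```

View pics/w1.png

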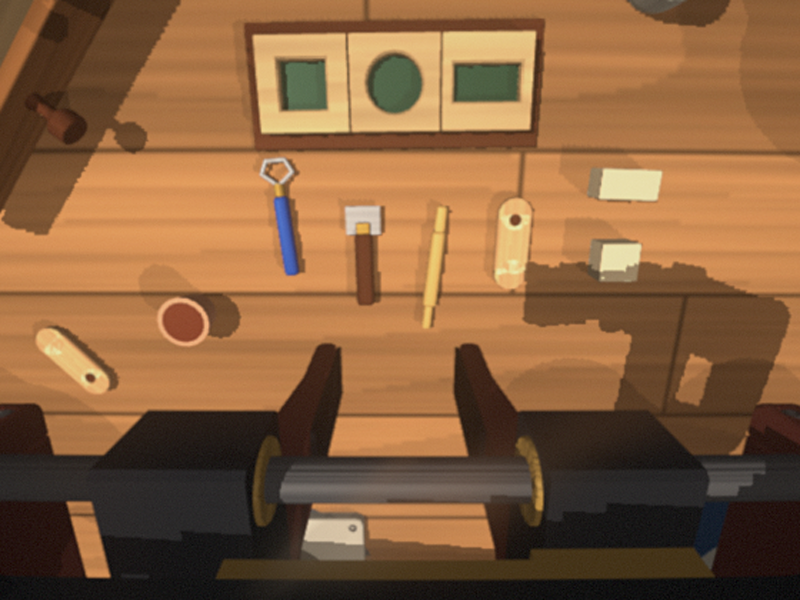

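Run:
```python
from h import *
import pickle
c,im=pickle.load(open('w1.pkl','rb'))
# close crop: tools+posts, and nests
a=cv2.resize(im[105:235,170:480],None,fx=2.58,fy=2.58,interpolation=cv2.INTER_CUBIC)
b=cv2.resize(im[5:110,165:395],None,fx=2.3,fy=2.3,interpolation=cv2.INTER_CUBIC)
b=cv2.copyMakeBorder(b,0,0,0,a.shape[1]-b.shape[1],cv2.BORDER_CONSTANT)
save(np.vstack([a,b]),'c1.png'); print(a.shape,b.shape)
hsv=cv2.cvtColor(im,cv2.COLOR_RGB2HSV)
for n,(u,v) in dict(wood=(420,120),boxw=(307,160),rib=(360,180),sqtop=(440,180),sqside=(418,180),bartop=(440,130),scrap=(255,185),loop=(200,160),ply=(260,80),green=(212,60)).items(): print(n,im[v,u],hsv[v,u])
```

```text
(335, 800, 3) (241, 800, 3)
wood [144 123  93] [ 18  90 144]
boxw [237 202 114] [ 21 132 237]
rib [234 193 123] [ 19 121 234]
sqtop [234 224 173] [ 25  66 234]
sqside [147 124  94] [ 17  92 147]
bartop [232 222 172] [ 25  66 232]
scrap [118  71  44] [ 11 160 118]
loop [ 72  97 178] [113 152 178]
ply [219 174 115] [ 17 121 219]
green [ 88 109  79] [ 51  70 109]
```

View pics/c1.png

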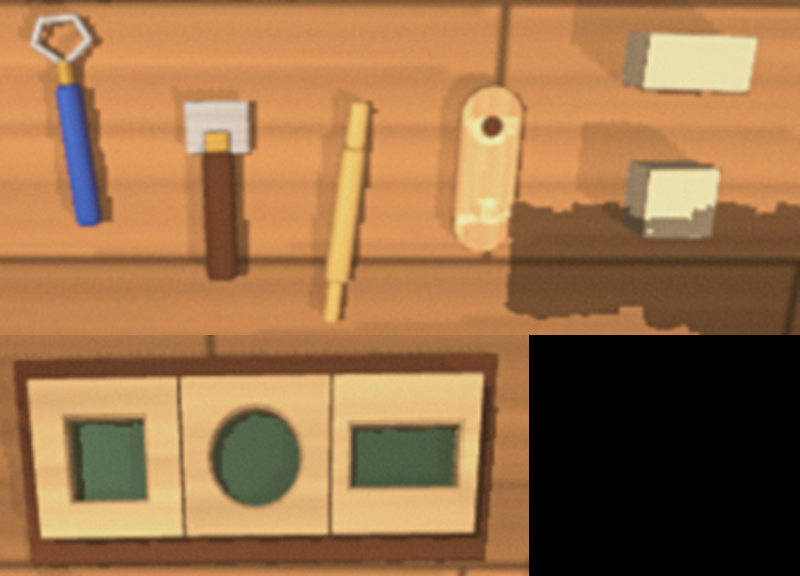

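Run:
```python
from h import *
import pickle
c,im=pickle.load(open('w1.pkl','rb'))
def A(p,z): return pix2w('wrist',(np.array(p)+.5)/2.58-.5+[170,105],z,c)[:,:2]
def B(p,z): return pix2w('wrist',((np.array(p)-[0,335])+.5)/2.3-.5+[165,5],z,c)[:,:2]
def rep(n,P):
    e=P-np.roll(P,-1,0); print(n,'ctr',P.mean(0).round(4),'sides',np.linalg.norm(e,axis=1).round(4),'ang',np.degrees(np.arctan2(e[:,1],e[:,0])).round(1))
rep('bar',A([(648,34),(757,38),(750,93),(641,90)],.03))
rep('sq',A([(645,166),(719,166),(714,238),(640,238)],.03))
rep('ply',B([(27,379),(484,373),(475,535),(41,538)],.024))
rep('nsq',B([(64,416),(146,416),(147,502),(72,502)],.024))
rep('nbar',B([(349,424),(460,424),(456,488),(354,488)],.024))
rep('nrd',B([(256,408),(301,457),(256,506),(211,457)],.024))
def line(n,p,q,z):
    P=A([p,q],z); d=P[0]-P[1]; print(n,P.round(4).tolist(),'len',np.linalg.norm(d).round(4),'mid',P.mean(0).round(4),'ang',np.degrees(np.arctan2(d[1],d[0])).round(1))
line('loop handle',(68,84),(89,225),.0125); line('scraper handle',(217,151),(221,280),.013)
line('box',(360,102),(332,321),.009); line('rib',(493,87),(481,249),.01)
k=.7
for z in(.048,.055): print('knob',pix2w('wrist',[(66*k,124*k),(35*k,101*k)],z,c).round(4).tolist())
```

```text
bar ctr [ 0.5062 -0.366 ] sides [0.0564 0.0277 0.0573 0.028 ] ang [ 88.4   1.8 -91.2 179.8]
sq ctr [ 0.4334 -0.366 ] sides [0.0397 0.0398 0.0408 0.0397] ang [  90.2    4.9  -89.9 -176.6]
ply ctr [ 0.5929 -0.148 ] sides [0.2443 0.082  0.2451 0.0807] ang [  90.8    1.3  -89.5 -179.2]
nsq ctr [ 0.592 -0.066] sides [0.0444 0.0436 0.0419 0.0437] ang [  89.9   -1.6  -90.1 -178.2]
nbar ctr [ 0.594  -0.2293] sides [0.0603 0.0324 0.0567 0.0326] ang [  90.3    0.4  -89.7 -173.1]
nrd ctr [ 0.5931 -0.1477] sides [0.0347 0.0353 0.0352 0.0347] ang [  45.4  -44.3 -135.6  134.7]
loop handle [[0.4938, -0.037], [0.4159, -0.0432]] len 0.0782 mid [ 0.4548 -0.0401] ang 4.6
scraper handle [[0.4579, -0.1162], [0.3836, -0.117]] len 0.0742 mid [ 0.4207 -0.1166] ang 0.6
box [[0.4841, -0.1941], [0.3571, -0.1815]] len 0.1276 mid [ 0.4206 -0.1878] ang -5.7
rib [[0.4924, -0.2657], [0.4015, -0.2657]] len 0.0909 mid [ 0.447  -0.2657] ang 0.0
knob [[0.558, 0.1351, 0.048], [0.5767, 0.1583, 0.048]]
knob [[0.5575, 0.1303, 0.055], [0.5759, 0.1531, 0.055]]
```

```bash
python3 -c "
from h import *
plan(.53,.10,.22,51)"
```

```text
pose [ 0.4497 -0.1509  0.3008] a 0.05 w 0.499 j6 1.22 
turn -0.8892 = 7 x -0.1270 ; shift [ 0.2456 -0.0955  0.0808] = 7 x [ 0.0351 -0.0136  0.0115]
```

Emit:
jog_arm([
  [0,0,0,-0.127,0.5],
  [0,0,0,-0.127,0.5],
  [0,0,0,-0.127,0.5],
  [0,0,0,-0.127,0.5],
  [0,0,0,-0.127,0.5],
  [0,0,0,-0.127,0.5],
  [0,0,0,-0.127,0.5],
  [0.0351,-0.0136,0.0115,0,0.5],
  [0.0351,-0.0136,0.0115,0,0.5],
  [0.0351,-0.0136,0.0115,0,0.5],
])

```text
time_s: 2.85
eef_pos: [0.4844, -0.0442, 0.266]
eef_rot: [0.0, 0.904, 0.428, -0.0]
wrist_force: [0.5, 0.1, -0.1]
width: 0.501
grasp_force: 0.0
```

Emit:
jog_arm([
  [0.0351,-0.0136,0.0115,0,0.5],
  [0.0351,-0.0136,0.0115,0,0.5],
  [0.0351,-0.0136,0.0115,0,0.5],
  [0.0351,-0.0136,0.0115,0,0.5],
  [0,0,0,0,0.5],
  [0,0,0,0,0.5],
])

```text
time_s: 3.45
eef_pos: [0.5306, 0.0988, 0.2199]
eef_rot: [-0.0, 0.903, 0.43, -0.001]
wrist_force: [0.2, 0.2, -0.2]
width: 0.502
grasp_force: 0.0
```

Run:
```python
from h import *
import pickle
print(pose()[:2]); c=calibration('wrist'); im=get_image('wrist'); pickle.dump((c,im),open('w2.pkl','wb'))
save(cv2.resize(im,(800,600),interpolation=cv2.INTER_CUBIC),'w2.png')
```

```text
(array([0.53055546, 0.09881171, 0.21986235]), np.float64(0.8888863917651267))
```

View pics/w2.png

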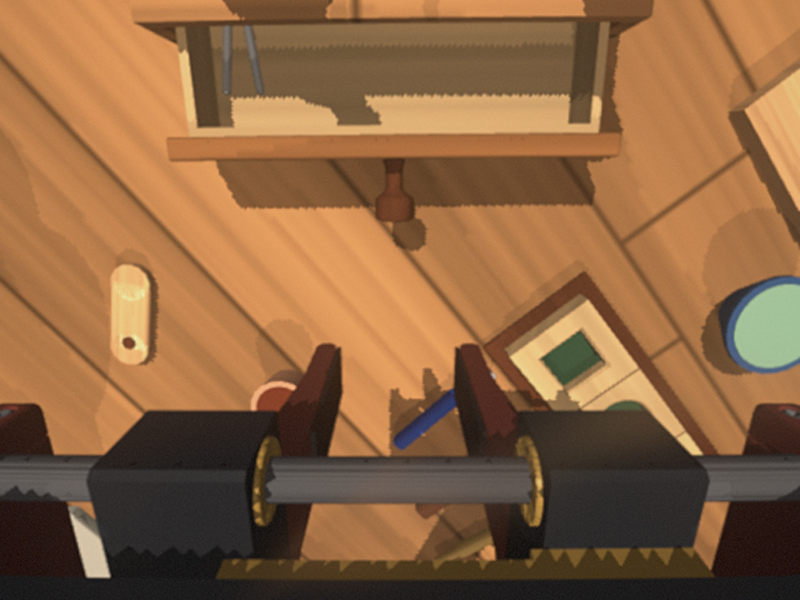

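Run:
```python
from h import *
import pickle
c,im=pickle.load(open('w2.pkl','rb'));k=.7
f=lambda p,z: pix2w('wrist',np.array(p)*k,z,c)
F=f([(168,138),(619,134)],.074);F2=f([(168,160),(619,157)],.074)
for G in(F,F2):
    d=G[1]-G[0]; print('front edge',G.round(4).tolist(),np.linalg.norm(d),'yaw',90+np.degrees(np.arctan2(d[1],d[0])),'mid',G.mean(0))
print('knob',f([(377,205),(414,205),(395,192),(395,220)],.048).round(4).tolist(), f([(395,198)],.062))
a=np.radians(51)
plan(.554,.131,.12,51.0)
```

```text
front edge [[0.4741, 0.2627, 0.074], [0.6993, 0.0826, 0.074]] 0.2883388537851355 yaw 51.36451249372136 mid [0.58667531 0.17266124 0.074     ]
front edge [[0.464, 0.2534, 0.074], [0.6919, 0.0705, 0.074]] 0.29215867159618203 yaw 51.25139437180632 mid [0.57796073 0.16193633 0.074     ]
knob [[0.5481, 0.1442, 0.048], [0.5688, 0.1274, 0.048], [0.564, 0.1431, 0.048], [0.5514, 0.1277, 0.048]] [[0.56210848 0.14072834 0.062     ]]
pose [0.5306 0.0984 0.2203] a 50.88 w 0.501 j6 0.84 
turn -0.0021 = 1 x -0.0021 ; shift [ 0.0401 -0.0023  0.1003] = 3 x [ 0.0134 -0.0008  0.0334]
```

```bash
python3 -c "
from h import *
plan(.557,.1352,.054,51.3,.035)"
```

```text
pose [0.5306 0.0984 0.2203] a 50.88 w 0.501 j6 0.84 
turn -0.0074 = 1 x -0.0074 ; shift [ 0.0453 -0.0024  0.1663] = 5 x [ 0.0091 -0.0005  0.0333]
```

Emit:
jog_arm([
  [0.0227,-0.0012,0.02,-0.0074,0.5],
  [0.0226,-0.0012,0.02,0,0.5],
  [0,0,0.0363,0,0.5],
  [0,0,0.035,0,0.5],
  [0,0,0.03,0,0.5],
  [0,0,0.025,0,0.5],
  [0,0,0,0,0.5],
  [0,0,0,0,0.1],
  [0,0,0,0,0.1],
  [0,0,0,0,0.1],
], force=20)

```text
time_s: 4.5
eef_pos: [0.5581, 0.1366, 0.056]
eef_rot: [-0.0, 0.901, 0.433, 0.001]
wrist_force: [-2.6, 3.3, 3.4]
width: 0.264
grasp_force: 18.1
```

Emit:
jog_arm([
  [0,0,0,0,0.1],
  [0,0,0,0,0.1],
  [0,0,0,0,0.1],
])

```text
time_s: 4.8
eef_pos: [0.5582, 0.1369, 0.0558]
eef_rot: [0.0, 0.901, 0.433, 0.001]
wrist_force: [-2.8, 1.2, 8.0]
width: 0.263
grasp_force: 18.8
```

Emit:
jog_arm([
  [-0.01,0,0,0,0.1],
  [-0.01,0,0,0,0.1],
  [-0.01,0,0,0,0.1],
  [-0.01,0,0,0,0.1],
  [-0.01,0,0,0,0.1],
  [-0.01,0,0,0,0.1],
  [-0.008,0,0,0,0.1],
  [-0.004,0,0,0,0.1],
  [0,0,0,0,0.1],
  [0,0,0,0,0.1],
])

```text
time_s: 5.8
eef_pos: [0.5133, 0.0804, 0.0558]
eef_rot: [0.0, 0.901, 0.433, 0.001]
wrist_force: [-2.9, 0.6, 9.3]
width: 0.264
grasp_force: 19.3
```

Emit:
jog_arm([
  [-0.003,0,0,0,0.1],
  [-0.002,0,0,0,0.1],
  [-0.002,0,0,0,0.1],
  [0,0,0,0,0.1],
])

```text
time_s: 6.2
eef_pos: [0.5091, 0.0752, 0.0558]
eef_rot: [0.0, 0.901, 0.433, 0.001]
wrist_force: [-2.8, 1.2, 8.7]
width: 0.264
grasp_force: 19.2
```

Emit:
jog_arm([
  [-0.003,0,0,0,0.1],
  [-0.003,0,0,0,0.1],
  [-0.002,0,0,0,0.1],
  [0,0,0,0,0.1],
  [0,0,0,0,0.1],
])

```text
time_s: 6.7
eef_pos: [0.504, 0.0689, 0.0558]
eef_rot: [0.0, 0.901, 0.433, 0.001]
wrist_force: [-1.3, 0.8, 9.6]
width: 0.258
grasp_force: 19.3
```

Emit:
jog_arm([
  [0,0,0,0,0.5],
  [0,0,0,0,0.5],
  [0,0,0,0,0.5],
  [0,0,-0.04,0,0.5],
  [0,0,-0.04,0,0.5],
  [0,0,-0.04,0,0.5],
  [0,0,-0.04,0,0.5],
  [0,0,-0.04,0,0.5],
  [0,0,0,0,0.5],
  [0,0,0,0,0.5],
])

```text
time_s: 7.7
eef_pos: [0.5035, 0.0686, 0.2551]
eef_rot: [0.0, 0.901, 0.433, 0.001]
wrist_force: [-0.8, -0.6, -0.7]
width: 0.5
grasp_force: 0.0
```

Run:
```python
from h import *
import pickle
c=calibration('wrist'); im=get_image('wrist'); pickle.dump((c,im),open('w3.pkl','wb'))
t=get_image('top'); np.save('t3.npy',t)
save(np.vstack([cv2.resize(im[:330],(560,330)),cv2.resize(t[120:330,100:460],None,fx=1.28,fy=1.28)[:,:460].copy() if 0 else cv2.copyMakeBorder(t[110:330,90:460],0,0,0,190,cv2.BORDER_CONSTANT)]),'w3.png')
```

```text
(no output)
```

View pics/w3.png

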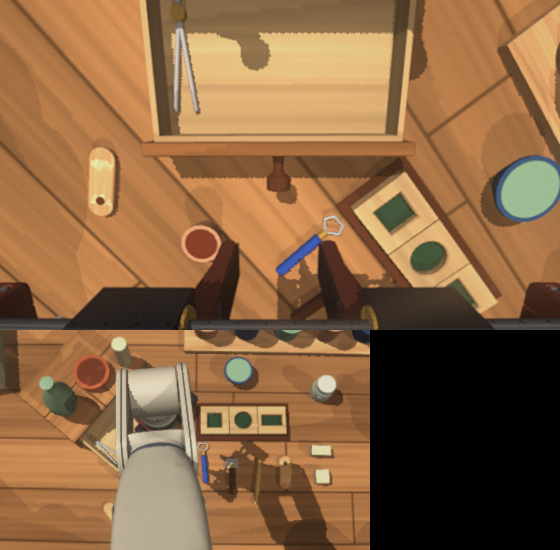

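Run:
```python
from h import *
import pickle
c,im=pickle.load(open('w3.pkl','rb'))
f=lambda p,z: pix2w('wrist',np.array(p),z,c)[:,:2]
X=np.array([.6252,.7804]);Y=np.array([-.7804,.6252])
for p in([(142,156),(414,155)],[(144,143),(416,142)]):
    G=f(p,.074);print(G.round(4).tolist(),'mid',G.mean(0).round(4),'along x',G.mean(0)@X, 'lat',G.mean(0)@Y)
print('before', np.array([.578,.162])@X)
k=f([(278,177)],.048)[0]; print('knob',k,k@X,k@Y)
G=f([(155,133),(403,133)],.064); print('inner side walls y', G@Y)
```

```text
[[0.4103, 0.1855], [0.6385, 0.0041]] mid [0.5244 0.0948] along x 0.4018261229635261 lat -0.35001273708844727
[[0.4218, 0.1938], [0.6475, 0.0145]] mid [0.5347 0.1042] along x 0.4155597471546948 lat -0.3521420907560385
before 0.48779039999999996
knob [0.50644439 0.07232568] 0.37307199817579 -0.3500111887988354
inner side walls y [-0.21708412 -0.48522257]
```

Run:
```python
from h import *
import pickle
c,im=pickle.load(open('w2.pkl','rb'))
X=np.array([.6252,.7804])
for z,r in((.086,10),(.086,22),(.07,22)):
    P=pix2w('wrist',np.array([(300,r),(450,r)])*.7,z,c)[:,:2]; print(z,r,(P@X-.5015).round(4))
print(state()['eef_pos'])
```

```text
0.086 10 [0.068  0.0672]
0.086 22 [0.0618 0.0611]
0.07 22 [0.0659 0.0652]
[0.50226908 0.06850773 0.25312776]
```

```bash
python3 -c "
from h import *
plan(.447,-.2657,.12,0)"
```

```text
pose [0.5023 0.0685 0.2531] a 51.36 w 0.5 j6 0.79 
turn 0.8964 = 7 x 0.1281 ; shift [-0.0553  0.3342  0.1331] = 9 x [-0.0061  0.0371  0.0148]
```

Emit:
jog_arm([
  [0,0,0,0.128,0.6],
  [0,0,0,0.128,0.6],
  [0,0,0,0.128,0.6],
  [0,0,0,0.128,0.6],
  [0,0,0,0.128,0.6],
  [0,0,0,0.128,0.6],
  [0,0,0,0.128,0.6],
  [-0.006,0.037,0.015,0,0.6],
  [-0.006,0.037,0.015,0,0.6],
  [-0.006,0.037,0.015,0,0.6],
])

```text
time_s: 8.8
eef_pos: [0.4838, -0.0432, 0.2072]
eef_rot: [-0.0, 1.0, 0.001, -0.002]
wrist_force: [0.3, -0.5, -0.3]
width: 0.601
grasp_force: 0.0
```

Emit:
jog_arm([
  [-0.006,0.037,0.015,0,0.6],
  [-0.006,0.037,0.015,0,0.6],
  [-0.006,0.037,0.015,0,0.6],
  [-0.006,0.037,0.015,0,0.6],
  [-0.006,0.037,0.015,0,0.6],
  [-0.006,0.037,0.015,0,0.6],
  [0,0,0,0,0.6],
  [0,0,0,0,0.6],
])

```text
time_s: 9.6
eef_pos: [0.4478, -0.2641, 0.1176]
eef_rot: [-0.001, 1.0, -0.001, -0.002]
wrist_force: [-0.8, -0.1, 0.8]
width: 0.6
grasp_force: 0.0
```

Run:
```python
from h import *
import pickle
plan(.447,-.2657,.028,0)
c=calibration('wrist'); im=get_image('wrist'); pickle.dump((c,im),open('w4.pkl','wb'))
save(cv2.resize(im,(800,600)),'w4.png')
```

```text
pose [ 0.4478 -0.2641  0.1176] a -0.1 w 0.6 j6 1.02 
turn -0.0017 = 1 x -0.0017 ; shift [-0.0008  0.0016  0.0896] = 2 x [-0.0004  0.0008  0.0448]
```

View pics/w4.png

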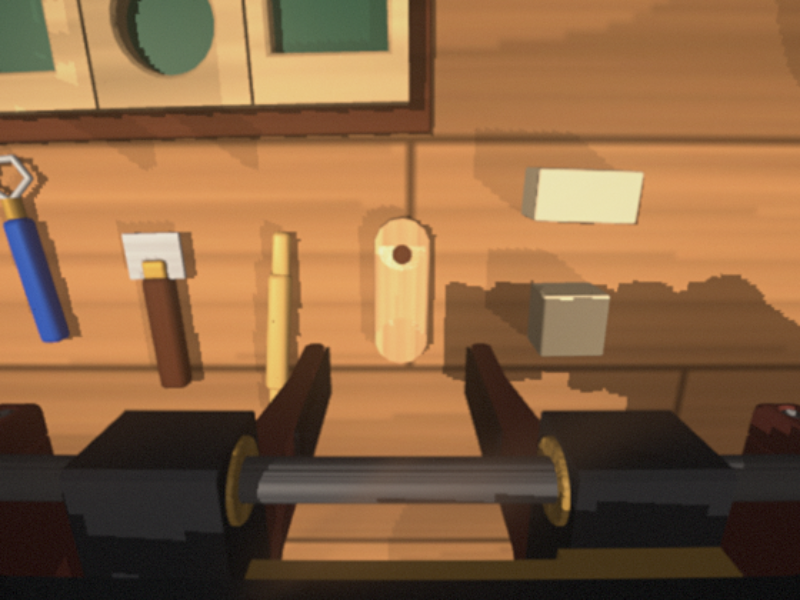

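Run:
```python
from h import *
import pickle
c,im=pickle.load(open('w4.pkl','rb'))
f=lambda p,z: pix2w('wrist',np.array(p)*.7,z,c)[:,:2]
print('rib',f([(403,216),(400,362)],.01),f([(375,290),(430,290)],.01))
print('bar',f([(538,168),(643,172),(640,223),(533,221)],.03),f([(538,168),(643,172),(640,223),(533,221)],.03).mean(0))
print('sq',f([(540,293),(610,295),(604,356),(535,353)],.03),f([(540,293),(610,295),(604,356),(535,353)],.03).mean(0))
print('nest bar near edges',f([(410,103),(270,53),(389,50)],.024), 'round', f([(121,27),(215,27),(168,75)],.024))
print('box',f([(285,233),(280,395)],.009))
```

```text
rib [[ 0.49407498 -0.2675442 ]
 [ 0.40076993 -0.26572618]] [[ 0.4490842  -0.25044427]
 [ 0.44902151 -0.28413474]]
bar [[ 0.52153988 -0.33822934]
 [ 0.51960933 -0.39408367]
 [ 0.49271154 -0.39650403]
 [ 0.49377488 -0.33787783]] [ 0.50690891 -0.36667372]
sq [[ 0.45298306 -0.34528447]
 [ 0.45172063 -0.38548036]
 [ 0.41378544 -0.38702543]
 [ 0.41587418 -0.3456479 ]] [ 0.43359083 -0.36585954]
nest bar near edges [[ 0.55396909 -0.27096129]
 [ 0.5778132  -0.20024432]
 [ 0.57885004 -0.26027743]] round [[ 0.59046145 -0.12630721]
 [ 0.58983463 -0.17366355]
 [ 0.56811279 -0.14698398]]
box [[ 0.48413302 -0.19754939]
 [ 0.37638402 -0.18614488]]
```

Emit:
jog_arm([
  [-0.0004,0.0008,0.03,0,0.6],
  [-0.0004,0.0008,0.03,0,0.6],
  [0,0,0.02,0,0.6],
  [0,0,0.0095,0,0.6],
  [0,0,0,0,0.6],
  [0,0,0,0,0.1],
  [0,0,0,0,0.1],
  [0,0,0,0,0.1],
  [0,0,0,0,0.1],
], force=25)

```text
time_s: 10.55
eef_pos: [0.4489, -0.2663, 0.0306]
eef_rot: [0.0, 1.0, 0.0, 0.001]
wrist_force: [-0.1, 0.4, -0.2]
width: 0.277
grasp_force: 0.0
```

Run:
```python
from h import *
import pickle
print(pose()[0],state()['width'],state()['grasp_force'])
c=calibration('wrist'); im=get_image('wrist'); pickle.dump((c,im),open('w5.pkl','wb'))
save(cv2.resize(im,(800,600)),'w5.png')
```

```text
[ 0.44894305 -0.26629274  0.0306087 ] 0.2765341604255358 0.0
```

View pics/w5.png

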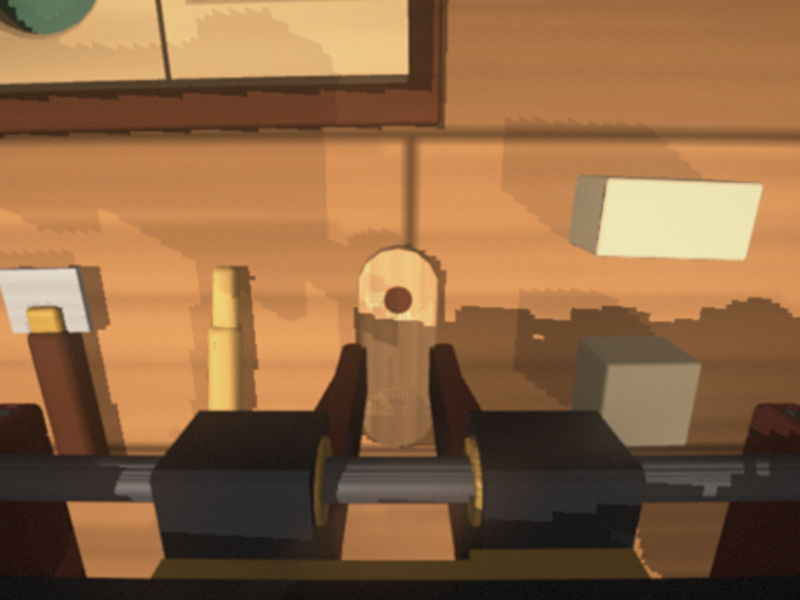

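Emit:
jog_arm([
  [0,0,0,0,0.1],
  [0,0,0,0,0.1],
  [0,0,0,0,0.1],
])

```text
time_s: 10.9
eef_pos: [0.4485, -0.266, 0.0299]
eef_rot: [-0.0, 1.0, 0.0, -0.0]
wrist_force: [-0.5, 0.9, 0.1]
width: 0.103
grasp_force: 0.0
```

Run:
```python
from h import *
import pickle
c,im=pickle.load(open('w5.pkl','rb'))
print(c['origin'])
for z in(.0056,.015,.03):
  for x in(.439,.449,.459): print(z,x,(w2pix('wrist',[(x,-.266+.012,z),(x,-.266+.025,z),(x,-.266-.012,z)],c)/.7).round().tolist())
```

```text
[ 0.52755772 -0.26636349  0.19066567]
0.0056 0.439 [[369.0, 366.0], [340.0, 366.0], [423.0, 366.0]]
0.0056 0.449 [[369.0, 345.0], [339.0, 345.0], [423.0, 345.0]]
0.0056 0.459 [[368.0, 324.0], [338.0, 324.0], [424.0, 324.0]]
0.015 0.439 [[368.0, 376.0], [337.0, 376.0], [424.0, 376.0]]
0.015 0.449 [[368.0, 354.0], [337.0, 354.0], [425.0, 354.0]]
0.015 0.459 [[367.0, 332.0], [336.0, 332.0], [425.0, 332.0]]
0.03 0.439 [[366.0, 393.0], [333.0, 393.0], [426.0, 393.0]]
0.03 0.449 [[365.0, 370.0], [332.0, 370.0], [427.0, 370.0]]
0.03 0.459 [[365.0, 346.0], [331.0, 346.0], [427.0, 346.0]]
```

Emit:
jog_arm([
  [0,0,0,0,0.55],
  [0,0,0,0,0.55],
  [0,0,0,0,0.55],
  [0,0,0,0,0.55],
  [0,0,0,0,0.55],
  [0,0,0,0,0.55],
])

```text
time_s: 11.5
eef_pos: [0.4486, -0.266, 0.0299]
eef_rot: [0.0, 1.0, 0.0, 0.0]
wrist_force: [-0.2, -0.1, 0.5]
width: 0.546
grasp_force: 0.0
```

Emit:
jog_arm([
  [0,0,0.004,0,0.55],
  [0,0,0.003,0,0.55],
  [0,0,0,0,0.55],
  [0,0,0,0,0.55],
])

```text
time_s: 11.9
eef_pos: [0.4484, -0.2659, 0.0226]
eef_rot: [-0.0, 1.0, 0.0, -0.0]
wrist_force: [-0.5, 0.5, -1.1]
width: 0.548
grasp_force: 0.0
```

Emit:
jog_arm([
  [0,0,0.004,0,0.55],
  [0,0,0.003,0,0.55],
  [0,0,0,0,0.55],
  [0,0,0,0,0.55],
])

```text
time_s: 12.3
eef_pos: [0.4484, -0.2659, 0.0157]
eef_rot: [-0.0, 1.0, 0.0, -0.0]
wrist_force: [0.9, 0.0, -0.3]
width: 0.548
grasp_force: 0.0
```

Emit:
jog_arm([
  [0,0,0.004,0,0.55],
  [0,0,0.002,0,0.55],
  [0,0,0,0,0.55],
  [0,0,0,0,0.55],
])

```text
time_s: 12.7
eef_pos: [0.4485, -0.2659, 0.0098]
eef_rot: [-0.0, 1.0, 0.0, -0.0]
wrist_force: [-0.3, 0.3, 0.0]
width: 0.554
grasp_force: 0.0
```

Emit:
jog_arm([
  [0,0,0.002,0,0.55],
  [0,0,0.002,0,0.55],
  [0,0,0,0,0.55],
  [0,0,0,0,0.55],
])

```text
time_s: 13.1
eef_pos: [0.4485, -0.266, 0.0058]
eef_rot: [-0.0, 1.0, 0.0, -0.0]
wrist_force: [1.2, -0.5, -0.3]
width: 0.548
grasp_force: 0.0
```

Emit:
jog_arm([
  [0,0,0,0,0.1],
  [0,0,0,0,0.1],
  [0,0,0,0,0.1],
  [0,0,0,0,0.1],
])

```text
time_s: 13.5
eef_pos: [0.4486, -0.266, 0.0059]
eef_rot: [0.0, 1.0, 0.0, 0.0]
wrist_force: [0.0, -0.1, -0.0]
width: 0.377
grasp_force: 25.0
```

Emit:
jog_arm([
  [0,0,-0.02,0,0.1],
  [0,0,-0.04,0,0.1],
  [0,0,-0.04,0,0.1],
  [0,0,-0.04,0,0.1],
  [0,0,-0.03,0,0.1],
  [0,0,0,0,0.1],
  [0,0,0,0,0.1],
])

```text
time_s: 14.2
eef_pos: [0.4486, -0.266, 0.1761]
eef_rot: [0.0, 1.0, 0.0, 0.001]
wrist_force: [-0.4, 0.2, -1.3]
width: 0.384
grasp_force: 25.0
```

```bash
cat >> h.py <<'E'
DX=np.array([.6252,.7804]);DY=np.array([-.7804,.6252]);DC=np.array([.594,.180])
def drw(dx,dy): return DC+dx*DX+dy*DY
E
python3 -c "
from h import *
p=drw(-.02,-.082);print(p);plan(*p,.17,51.3)"
```

```text
[0.6454888 0.1131256]
pose [ 0.4486 -0.266   0.1761] a 0.02 w 0.384 j6 1.01 
turn -0.8950 = 7 x -0.1279 ; shift [ 0.419  -0.0833  0.0061] = 10 x [ 0.0419 -0.0083  0.0006]
```

Emit:
jog_arm([
  [0,0,0,-0.128,0.1],
  [0,0,0,-0.128,0.1],
  [0,0,0,-0.128,0.1],
  [0,0,0,-0.128,0.1],
  [0,0,0,-0.128,0.1],
  [0,0,0,-0.128,0.1],
  [0,0,0,-0.127,0.1],
  [0.042,-0.0083,0,0,0.1],
  [0.042,-0.0083,0,0,0.1],
  [0.042,-0.0083,0,0,0.1],
])

```text
time_s: 15.2
eef_pos: [0.507, -0.1507, 0.1736]
eef_rot: [-0.001, 0.902, 0.432, -0.001]
wrist_force: [0.7, -0.6, 0.3]
width: 0.382
grasp_force: 25.0
```

Emit:
jog_arm([
  [0.042,-0.0083,0,0,0.1],
  [0.042,-0.0083,0,0,0.1],
  [0.042,-0.0083,0,0,0.1],
  [0.042,-0.0083,0,0,0.1],
  [0.042,-0.0083,0,0,0.1],
  [0.042,-0.0083,0,0,0.1],
  [0.042,-0.0083,0,0,0.1],
  [0,0,0,0,0.1],
  [0,0,0,0,0.1],
])

```text
time_s: 16.1
eef_pos: [0.645, 0.1142, 0.1732]
eef_rot: [-0.0, 0.901, 0.434, -0.002]
wrist_force: [0.6, -0.8, -0.5]
width: 0.383
grasp_force: 25.0
```

```bash
python3 -c "
from h import *
p=drw(-.02,-.082);plan(*p,.032,51.3)
import pickle
c=calibration('wrist'); im=get_image('wrist'); pickle.dump((c,im),open('w6.pkl','wb'))
save(cv2.resize(im,(800,600)),'w6.png')
"
```

```text
pose [0.645  0.1142 0.1732] a 51.41 w 0.383 j6 0.83 
turn 0.0019 = 1 x 0.0019 ; shift [-0.0005  0.0011  0.1412] = 4 x [-0.0001  0.0003  0.0353]
```

View pics/w6.png

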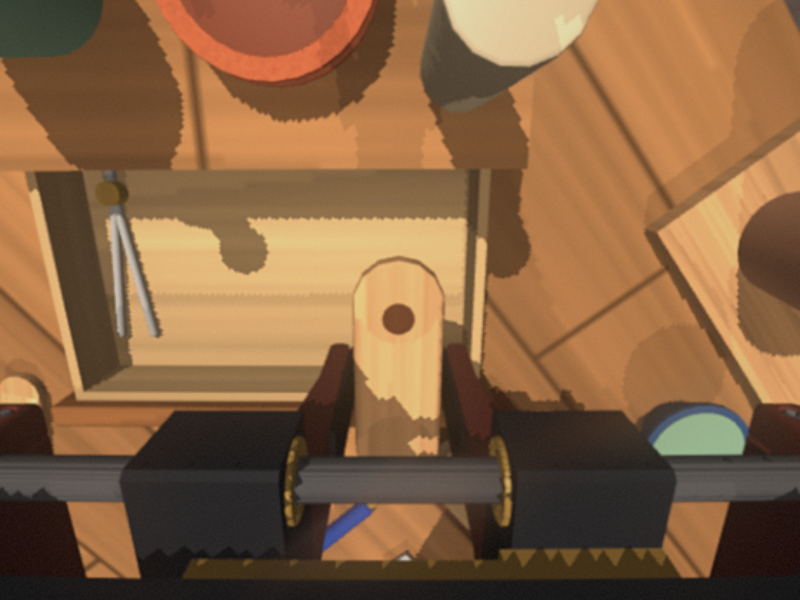

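Run:
```python
from h import *
import pickle
c,im=pickle.load(open('w6.pkl','rb'))
def dr(p,z): 
    P=pix2w('wrist',np.array(p)*.7,z,c)[:,:2]-DC; return np.c_[P@DX,P@DY].round(4)
print('front inner top',dr([(150,400),(280,400),(150,406)],.074))
print('front floor edge',dr([(150,366),(280,366)],.022))
print('walls top inner L,R',dr([(82,390),(468,300)],.064),'floor L,R',dr([(132,366),(462,300)],.022))
print('shelf edge',dr([(300,170)],.086),'divider tips',dr([(122,333),(155,336)],.028))
```

```text
front inner top [[-0.0903  0.0792]
 [-0.0897 -0.0052]
 [-0.0947  0.0799]]
front floor edge [[-0.0914  0.1067]
 [-0.0909  0.0079]]
walls top inner L,R [[-0.0889  0.1304]
 [-0.0253 -0.1243]] floor L,R [[-0.0915  0.1205]
 [-0.0385 -0.1268]]
shelf edge [[ 0.0531 -0.0293]] divider tips [[-0.0623  0.1194]
 [-0.0645  0.0955]]
```

Emit:
jog_arm([
  [-0.0005,0,0.04,0,0.1],
  [0,0,0.04,0,0.1],
  [0,0,0.035,0,0.1],
  [0,0,0.02,0,0.1],
  [0,0,0.008,0,0.1],
  [0,0,0,0,0.1],
  [0,0,0,0,0.5],
  [0,0,0,0,0.5],
  [0,0,0,0,0.5],
])

```text
time_s: 17.05
eef_pos: [0.6469, 0.1134, 0.0344]
eef_rot: [0.0, 0.901, 0.433, 0.001]
wrist_force: [-0.2, 0.5, 0.4]
width: 0.498
grasp_force: 0.0
```

Emit:
jog_arm([
  [0,0,-0.02,0,0.5],
  [0,0,-0.04,0,0.5],
  [0,0,-0.04,0,0.5],
  [0,0,-0.04,0,0.5],
  [0,0,0,0,0.5],
])

```text
time_s: 17.55
eef_pos: [0.6499, 0.1141, 0.1802]
eef_rot: [0.002, 0.901, 0.433, 0.006]
wrist_force: [-0.0, -0.7, 0.2]
width: 0.5
grasp_force: 0.0
```

```bash
python3 -c "
from h import *
plan(.4207,-.1878,.15,-5.7)
"
```

```text
pose [0.6499 0.1141 0.1802] a 51.32 w 0.5 j6 0.83 
turn 0.9951 = 7 x 0.1422 ; shift [-0.1981  0.3231  0.0302] = 9 x [-0.022   0.0359  0.0034]
```

Emit:
jog_arm([
  [0,0,0,0.142,0.4],
  [0,0,0,0.142,0.4],
  [0,0,0,0.142,0.4],
  [0,0,0,0.142,0.4],
  [0,0,0,0.142,0.4],
  [0,0,0,0.142,0.4],
  [0,0,0,0.143,0.4],
  [-0.022,0.0359,0.0034,0,0.4],
  [-0.022,0.0359,0.0034,0,0.4],
  [-0.022,0.0359,0.0034,0,0.4],
])

```text
time_s: 18.55
eef_pos: [0.5685, 0.012, 0.1624]
eef_rot: [0.0, 0.999, -0.049, 0.0]
wrist_force: [0.3, -1.0, -0.3]
width: 0.401
grasp_force: 0.0
```

Emit:
jog_arm([
  [-0.022,0.0359,0.0034,0,0.4],
  [-0.022,0.0359,0.0034,0,0.4],
  [-0.022,0.0359,0.0034,0,0.4],
  [-0.022,0.0359,0.0034,0,0.4],
  [-0.022,0.0359,0.0034,0,0.4],
  [-0.022,0.0359,0.0034,0,0.4],
  [0,0,0,0,0.4],
  [0,0,0,0,0.4],
])

```text
time_s: 19.35
eef_pos: [0.4165, -0.1891, 0.1424]
eef_rot: [0.0, 0.999, -0.051, 0.0]
wrist_force: [0.4, 0.1, -0.5]
width: 0.401
grasp_force: 0.0
```

```bash
cat >> h.py <<'E'
RNG=dict(box=((20,105,120),(26,190,255),.009),loop=((105,90,60),(125,255,255),.0125),scraper=((0,120,40),(11,255,135),.013),post=((21,25,90),(32,95,255),.03))
def find(im,c,name,xy,r=.05):
    lo,hi,z=RNG[name]; h=cv2.cvtColor(im,cv2.COLOR_RGB2HSV); m=cv2.inRange(h,lo,hi); m[285:]=0
    m=cv2.morphologyEx(m,cv2.MORPH_OPEN,np.ones((2,2),np.uint8))
    n,l,st,ct=cv2.connectedComponentsWithStats(m)
    for i in range(1,n):
        if st[i,4]<60: continue
        w=pix2w('wrist',ct[i],z,c)[0,:2]
        if np.linalg.norm(w-xy)>r: continue
        cn=max(cv2.findContours((l==i).astype(np.uint8),cv2.RETR_EXTERNAL,cv2.CHAIN_APPROX_NONE)[0],key=len)[:,0]
        P=pix2w('wrist',cn.astype(float),z,c)[:,:2].astype(np.float32); (a,b),s,t=cv2.minAreaRect(P)
        print(name,'n',st[i,4],'ctr',round(a,4),round(b,4),'size',np.round(s,4),'ang',round(t,1))
def shot(fn):
    import pickle
    c=calibration('wrist'); im=get_image('wrist'); pickle.dump((c,im),open(fn+'.pkl','wb')); return im,c
E
python3 - <<'E'
from h import *
import pickle
c,im=pickle.load(open('w1.pkl','rb'))
T=dict(box=(.42,-.188),loop=(.455,-.04),scraper=(.42,-.117))
for n in T: find(im,c,n,T[n])
find(im,c,'post',(.47,-.366),.06)
print('now'); plan(.4207,-.1878,.15,-5.7)
im,c=shot('w7')
for n in T: find(im,c,n,T[n])
find(im,c,'post',(.47,-.366),.06)
E
```

```text
box n 69 ctr 0.4697 -0.1936 size [0.006  0.0217] ang 84.6
box n 233 ctr 0.4187 -0.1882 size [0.0071 0.0727] ang 84.4
loop n 470 ctr 0.4534 -0.0411 size [0.0761 0.0128] ang 5.0
scraper n 488 ctr 0.419 -0.1184 size [0.0701 0.0156] ang 0.5
post n 820 ctr 0.5057 -0.3677 size [0.0541 0.0263] ang 88.4
post n 441 ctr 0.4364 -0.3685 size [0.0255 0.0361] ang 0.2
now
pose [ 0.4165 -0.1891  0.1424] a -5.85 w 0.401 j6 1.22 
turn -0.0026 = 1 x -0.0026 ; shift [ 0.004  -0.0017 -0.0076] = 1 x [ 0.004  -0.0017 -0.0076]
box n 638 ctr 0.419 -0.1878 size [0.0078 0.0737] ang 83.8
loop n 1187 ctr 0.4535 -0.0416 size [0.0774 0.0141] ang 5.4
scraper n 1187 ctr 0.4196 -0.1187 size [0.0722 0.0174] ang 1.3
post n 2308 ctr 0.5062 -0.367 size [0.0543 0.0262] ang 88.1
post n 1654 ctr 0.4318 -0.3676 size [0.0365 0.0365] ang 0.8
```

Emit:
jog_arm([
  [0.003,-0.0015,0.035,0,0.4],
  [0,0,0.035,0,0.4],
  [0,0,0.03,0,0.4],
  [0,0,0.02,0,0.4],
  [0,0,0.015,0,0.4],
  [0,0,0,0,0.4],
  [0,0,0,0,0.05],
  [0,0,0,0,0.05],
  [0,0,0,0,0.05],
  [0,0,0,0,0.05],
])

```text
time_s: 20.4
eef_pos: [0.4208, -0.1875, 0.0081]
eef_rot: [0.0, 0.999, -0.05, 0.001]
wrist_force: [1.3, 2.3, 5.3]
width: 0.157
grasp_force: 25.0
```

Emit:
jog_arm([
  [0,0,0,0,0.05],
  [0,0,0,0,0.05],
  [0,0,-0.03,0,0.05],
  [0,0,-0.04,0,0.05],
  [0,0,-0.04,0,0.05],
  [0,0,-0.04,0,0.05],
  [0,0,-0.02,0,0.05],
  [0,0,0,0,0.05],
])

```text
time_s: 21.2
eef_pos: [0.4217, -0.1882, 0.1805]
eef_rot: [0.001, 0.999, -0.05, 0.003]
wrist_force: [0.2, -0.7, 0.6]
width: 0.158
grasp_force: 25.0
```

```bash
python3 -c "
from h import *
p=drw(-.02,.05);print(p);plan(*p,.17,51.3)
"
```

```text
[0.542476 0.195652]
pose [ 0.4217 -0.1882  0.1805] a -5.72 w 0.158 j6 1.23 
turn -0.9952 = 7 x -0.1422 ; shift [ 0.3751 -0.1458  0.0105] = 9 x [ 0.0417 -0.0162  0.0012]
```

Emit:
jog_arm([
  [0,0,0,-0.142,0.05],
  [0,0,0,-0.142,0.05],
  [0,0,0,-0.142,0.05],
  [0,0,0,-0.142,0.05],
  [0,0,0,-0.142,0.05],
  [0,0,0,-0.142,0.05],
  [0,0,0,-0.143,0.05],
  [0.0417,-0.0162,0.0012,0,0.05],
  [0.0417,-0.0162,0.0012,0,0.05],
  [0.0417,-0.0162,0.0012,0,0.05],
])

```text
time_s: 22.2
eef_pos: [0.4597, -0.0582, 0.1725]
eef_rot: [-0.0, 0.902, 0.432, -0.001]
wrist_force: [1.1, -0.4, -0.1]
width: 0.156
grasp_force: 25.0
```

Emit:
jog_arm([
  [0.0417,-0.0162,0.0012,0,0.05],
  [0.0417,-0.0162,0.0012,0,0.05],
  [0.0417,-0.0162,0.0012,0,0.05],
  [0.0417,-0.0162,0.0012,0,0.05],
  [0.0417,-0.0162,0.0012,0,0.05],
  [0.0417,-0.0162,0.0012,0,0.05],
  [0,0,0,0,0.05],
  [0,0,0,0,0.05],
])

```text
time_s: 23.0
eef_pos: [0.5398, 0.197, 0.1648]
eef_rot: [-0.0, 0.901, 0.434, -0.001]
wrist_force: [-0.4, -0.2, -0.8]
width: 0.159
grasp_force: 25.0
```

```bash
python3 -c "
from h import *
p=drw(-.02,.05);plan(*p,.032,51.3)
"
```

```text
pose [0.5398 0.197  0.1648] a 51.42 w 0.159 j6 1.0 
turn 0.0021 = 1 x 0.0021 ; shift [0.0007 0.0029 0.1328] = 3 x [0.0002 0.001  0.0443]
```

Emit:
jog_arm([
  [0.0007,0.003,0.04,0,0.05],
  [0,0,0.04,0,0.05],
  [0,0,0.03,0,0.05],
  [0,0,0.015,0,0.05],
  [0,0,0.008,0,0.05],
  [0,0,0,0,0.05],
  [0,0,0,0,0.05],
  [0,0,0,0,0.35],
  [0,0,0,0,0.35],
  [0,0,0,0,0.35],
])

```text
time_s: 24.0
eef_pos: [0.5441, 0.1957, 0.0343]
eef_rot: [0.0, 0.901, 0.433, 0.001]
wrist_force: [-0.1, 0.3, -0.5]
width: 0.346
grasp_force: 0.0
```

Emit:
jog_arm([
  [0,0,-0.02,0,0.35],
  [0,0,-0.04,0,0.35],
  [0,0,-0.04,0,0.35],
  [0,0,-0.04,0,0.35],
  [0,0,0,0,0.35],
  [0,0,0,0,0.35],
])

```text
time_s: 24.6
eef_pos: [0.5441, 0.1956, 0.1747]
eef_rot: [0.0, 0.901, 0.433, 0.001]
wrist_force: [-0.6, -0.4, -1.0]
width: 0.352
grasp_force: 0.0
```

```bash
python3 -c "
from h import *
plan(.4155,-.118,.15,1)
"
```

```text
pose [0.5441 0.1956 0.1747] a 51.31 w 0.352 j6 1.0 
turn 0.8781 = 7 x 0.1254 ; shift [-0.1341  0.3113  0.0247] = 8 x [-0.0168  0.0389  0.0031]
```

Emit:
jog_arm([
  [0,0,0,0.1254,0.45],
  [0,0,0,0.1254,0.45],
  [0,0,0,0.1254,0.45],
  [0,0,0,0.1254,0.45],
  [0,0,0,0.1254,0.45],
  [0,0,0,0.1254,0.45],
  [0,0,0,0.1254,0.45],
  [-0.0168,0.0389,0.0031,0,0.45],
  [-0.0168,0.0389,0.0031,0,0.45],
  [-0.0168,0.0389,0.0031,0,0.45],
])

```text
time_s: 25.6
eef_pos: [0.4933, 0.0768, 0.1623]
eef_rot: [0.0, 1.0, 0.009, -0.002]
wrist_force: [0.5, -0.4, -0.1]
width: 0.449
grasp_force: 0.0
```

Emit:
jog_arm([
  [-0.0168,0.0389,0.0031,0,0.45],
  [-0.0168,0.0389,0.0031,0,0.45],
  [-0.0168,0.0389,0.0031,0,0.45],
  [-0.0168,0.0389,0.0031,0,0.45],
  [-0.0168,0.0389,0.0031,0,0.45],
  [0,0,0,0,0.45],
  [0,0,0,0,0.45],
])

```text
time_s: 26.3
eef_pos: [0.4136, -0.1184, 0.1476]
eef_rot: [-0.0, 1.0, 0.007, -0.001]
wrist_force: [1.3, 0.1, -0.3]
width: 0.451
grasp_force: 0.0
```

Run:
```python
from h import *
im,c=shot('w8')
find(im,c,'scraper',(.42,-.117),.07);find(im,c,'loop',(.45,-.04),.07);find(im,c,'post',(.47,-.366),.08)
plan(.4200,-.1183,.008,1)
```

```text
scraper n 1175 ctr 0.4192 -0.1177 size [0.0716 0.0166] ang 1.5
loop n 1181 ctr 0.4535 -0.0407 size [0.0774 0.0132] ang 5.0
post n 510 ctr 0.5068 -0.3476 size [0.0255 0.0164] ang 1.4
post n 985 ctr 0.4322 -0.3633 size [0.0355 0.0278] ang 1.5
pose [ 0.4142 -0.1178  0.1479] a 0.95 w 0.447 j6 1.25 
turn -0.0008 = 1 x -0.0008 ; shift [0.0058 0.0006 0.1399] = 4 x [0.0014 0.0002 0.035 ]
```

Emit:
jog_arm([
  [0.0055,0,0.04,0,0.45],
  [0,0,0.035,0,0.45],
  [0,0,0.03,0,0.45],
  [0,0,0.02,0,0.45],
  [0,0,0.014,0,0.45],
  [0,0,0,0,0.45],
  [0,0,0,0,0.05],
  [0,0,0,0,0.05],
  [0,0,0,0,0.05],
  [0,0,0,0,0.05],
])

```text
time_s: 27.35
eef_pos: [0.4209, -0.118, 0.0104]
eef_rot: [0.0, 1.0, 0.009, 0.001]
wrist_force: [0.7, 2.0, 4.5]
width: 0.202
grasp_force: 25.0
```

Emit:
jog_arm([
  [0,0,0,0,0.05],
  [0,0,0,0,0.05],
  [0,0,-0.03,0,0.05],
  [0,0,-0.04,0,0.05],
  [0,0,-0.04,0,0.05],
  [0,0,-0.04,0,0.05],
  [0,0,-0.02,0,0.05],
  [0,0,0,0,0.05],
])

```text
time_s: 28.15
eef_pos: [0.422, -0.1187, 0.1827]
eef_rot: [0.001, 1.0, 0.009, 0.003]
wrist_force: [-0.2, -0.3, 0.0]
width: 0.2
grasp_force: 25.0
```

```bash
python3 -c "
from h import *
p=drw(-.018,-.033);print(p);plan(*p,.17,51.3)
"
```

```text
[0.6084996 0.1453212]
pose [ 0.422  -0.1187  0.1827] a 0.99 w 0.2 j6 1.25 
turn -0.8781 = 7 x -0.1254 ; shift [ 0.3227 -0.0196  0.0127] = 8 x [ 0.0403 -0.0024  0.0016]
```

Emit:
jog_arm([
  [0,0,0,-0.1254,0.05],
  [0,0,0,-0.1254,0.05],
  [0,0,0,-0.1254,0.05],
  [0,0,0,-0.1254,0.05],
  [0,0,0,-0.1254,0.05],
  [0,0,0,-0.1254,0.05],
  [0,0,0,-0.1254,0.05],
  [0.0403,-0.0024,0.0016,0,0.05],
  [0.0403,-0.0024,0.0016,0,0.05],
  [0.0403,-0.0024,0.0016,0,0.05],
])

```text
time_s: 29.15
eef_pos: [0.49, -0.0183, 0.1735]
eef_rot: [-0.0, 0.902, 0.432, -0.001]
wrist_force: [0.6, -0.4, -0.8]
width: 0.203
grasp_force: 25.0
```

Emit:
jog_arm([
  [0.0403,-0.0024,0.0016,0,0.05],
  [0.0403,-0.0024,0.0016,0,0.05],
  [0.0403,-0.0024,0.0016,0,0.05],
  [0.0403,-0.0024,0.0016,0,0.05],
  [0.0403,-0.0024,0.0016,0,0.05],
  [0,0,0,0,0.05],
  [0,0,0,0,0.05],
])

```text
time_s: 29.85
eef_pos: [0.6057, 0.1458, 0.1648]
eef_rot: [-0.0, 0.901, 0.434, -0.002]
wrist_force: [0.3, -0.7, -1.4]
width: 0.203
grasp_force: 25.0
```

```bash
python3 -c "
from h import *
p=drw(-.018,-.033);plan(*p,.034,51.3)
"
```

```text
pose [0.6057 0.1458 0.1648] a 51.38 w 0.203 j6 0.89 
turn 0.0014 = 1 x 0.0014 ; shift [0.0014 0.0025 0.1308] = 3 x [0.0005 0.0008 0.0436]
```

Emit:
jog_arm([
  [0.001,0.002,0.04,0,0.05],
  [0,0,0.04,0,0.05],
  [0,0,0.03,0,0.05],
  [0,0,0.014,0,0.05],
  [0,0,0.007,0,0.05],
  [0,0,0,0,0.05],
  [0,0,0,0,0.05],
  [0,0,0,0,0.36],
  [0,0,0,0,0.36],
  [0,0,0,0,0.36],
])

```text
time_s: 30.85
eef_pos: [0.6095, 0.1453, 0.0368]
eef_rot: [0.0, 0.901, 0.433, 0.001]
wrist_force: [-0.0, 0.0, -0.3]
width: 0.355
grasp_force: 0.0
```

Emit:
jog_arm([
  [0,0,-0.02,0,0.36],
  [0,0,-0.04,0,0.36],
  [0,0,-0.04,0,0.36],
  [0,0,-0.04,0,0.36],
  [0,0,0,0,0.36],
  [0,0,0,0,0.36],
])

```text
time_s: 31.45
eef_pos: [0.6095, 0.1453, 0.1772]
eef_rot: [0.0, 0.901, 0.433, 0.001]
wrist_force: [0.2, 0.7, 0.5]
width: 0.361
grasp_force: 0.0
```

```bash
python3 -c "
from h import *
im,c=shot('w9')
plan(.4495,-.0415,.15,5.0)
"
```

```text
pose [0.6086 0.1451 0.1757] a 51.31 w 0.358 j6 0.89 
turn 0.8082 = 6 x 0.1347 ; shift [-0.1748  0.172   0.0257] = 6 x [-0.0291  0.0287  0.0043]
```

Emit:
jog_arm([
  [0,0,0,0.1347,0.4],
  [0,0,0,0.1347,0.4],
  [0,0,0,0.1347,0.4],
  [0,0,0,0.1347,0.4],
  [0,0,0,0.1347,0.4],
  [0,0,0,0.1347,0.4],
  [-0.0291,0.0287,0.0043,0,0.4],
  [-0.0291,0.0287,0.0043,0,0.4],
  [-0.0291,0.0287,0.0043,0,0.4],
  [-0.0291,0.0287,0.0043,0,0.4],
])

```text
time_s: 32.5
eef_pos: [0.5005, 0.0198, 0.1567]
eef_rot: [-0.0, 0.999, 0.044, -0.002]
wrist_force: [-0.3, -1.0, -0.2]
width: 0.399
grasp_force: 0.0
```

Emit:
jog_arm([
  [-0.0291,0.0287,0.0043,0,0.4],
  [-0.0291,0.0287,0.0043,0,0.4],
  [0,0,0,0,0.4],
  [0,0,0,0,0.4],
])

```text
time_s: 32.9
eef_pos: [0.449, -0.042, 0.149]
eef_rot: [-0.0, 0.999, 0.043, -0.001]
wrist_force: [1.3, 0.2, 0.3]
width: 0.399
grasp_force: 0.0
```

Run:
```python
from h import *
im,c=shot('w10')
find(im,c,'loop',(.45,-.04),.07)
plan(.4545,-.041,.008,5)
```

```text
loop n 1014 ctr 0.4537 -0.0394 size [0.076  0.0121] ang 5.0
pose [ 0.45   -0.0415  0.1494] a 4.95 w 0.403 j6 1.37 
turn -0.0008 = 1 x -0.0008 ; shift [ 4.500e-03 -1.000e-04  1.414e-01] = 4 x [ 0.0011 -0.      0.0353]
```

Emit:
jog_arm([
  [0.0045,-0.001,0.04,0,0.4],
  [0,0,0.035,0,0.4],
  [0,0,0.03,0,0.4],
  [0,0,0.02,0,0.4],
  [0,0,0.016,0,0.4],
  [0,0,0,0,0.4],
  [0,0,0,0,0.05],
  [0,0,0,0,0.05],
  [0,0,0,0,0.05],
  [0,0,0,0,0.05],
])

```text
time_s: 33.95
eef_pos: [0.4552, -0.0402, 0.0099]
eef_rot: [0.0, 0.999, 0.044, 0.001]
wrist_force: [-0.0, 1.9, 3.3]
width: 0.155
grasp_force: 25.0
```

Emit:
jog_arm([
  [0,0,0,0,0.05],
  [0,0,0,0,0.05],
  [0,0,-0.03,0,0.05],
  [0,0,-0.04,0,0.05],
  [0,0,-0.04,0,0.05],
  [0,0,-0.04,0,0.05],
  [0,0,-0.02,0,0.05],
  [0,0,0,0,0.05],
])

```text
time_s: 34.75
eef_pos: [0.4563, -0.0405, 0.1822]
eef_rot: [0.001, 0.999, 0.044, 0.003]
wrist_force: [0.4, 0.0, -1.4]
width: 0.155
grasp_force: 25.0
```

```bash
python3 -c "
from h import *
p=drw(-.022,.009);print(p);plan(*p,.17,51.3)
"
```

```text
[0.573222 0.168458]
pose [ 0.4563 -0.0405  0.1822] a 4.99 w 0.155 j6 1.37 
turn -0.8082 = 6 x -0.1347 ; shift [ 0.2362 -0.0394  0.0122] = 6 x [ 0.0394 -0.0066  0.002 ]
```

Emit:
jog_arm([
  [0,0,0,-0.1347,0.05],
  [0,0,0,-0.1347,0.05],
  [0,0,0,-0.1347,0.05],
  [0,0,0,-0.1347,0.05],
  [0,0,0,-0.1347,0.05],
  [0,0,0,-0.1347,0.05],
  [0.0394,-0.0066,0.002,0,0.05],
  [0.0394,-0.0066,0.002,0,0.05],
  [0.0394,-0.0066,0.002,0,0.05],
  [0.0394,-0.0066,0.002,0,0.05],
])

```text
time_s: 35.75
eef_pos: [0.5321, 0.1004, 0.1695]
eef_rot: [-0.0, 0.902, 0.433, -0.001]
wrist_force: [-0.1, -0.5, -0.3]
width: 0.154
grasp_force: 25.0
```

Emit:
jog_arm([
  [0.0394,-0.0066,0.002,0,0.05],
  [0.0394,-0.0066,0.002,0,0.05],
  [0,0,0,0,0.05],
  [0,0,0,0,0.05],
])

```text
time_s: 36.15
eef_pos: [0.5703, 0.1692, 0.1652]
eef_rot: [-0.0, 0.901, 0.434, -0.002]
wrist_force: [0.1, 0.1, -0.7]
width: 0.151
grasp_force: 25.0
```

```bash
python3 -c "
from h import *
p=drw(-.022,.009);plan(*p,.034,51.3)
"
```

```text
pose [0.5703 0.1692 0.1652] a 51.39 w 0.151 j6 0.94 
turn 0.0016 = 1 x 0.0016 ; shift [0.0013 0.0028 0.1312] = 3 x [0.0004 0.0009 0.0437]
```

Emit:
jog_arm([
  [0.001,0.002,0.04,0,0.05],
  [0,0,0.04,0,0.05],
  [0,0,0.03,0,0.05],
  [0,0,0.014,0,0.05],
  [0,0,0.007,0,0.05],
  [0,0,0,0,0.05],
  [0,0,0,0,0.05],
  [0,0,0,0,0.34],
  [0,0,0,0,0.34],
  [0,0,0,0,0.34],
])

```text
time_s: 37.15
eef_pos: [0.574, 0.1688, 0.0369]
eef_rot: [0.0, 0.901, 0.433, 0.001]
wrist_force: [0.1, 0.8, 0.5]
width: 0.332
grasp_force: 0.0
```

Emit:
jog_arm([
  [0,0,-0.02,0,0.34],
  [0,0,-0.04,0,0.34],
  [0,0,-0.04,0,0.34],
  [-0.015,0,-0.04,0,0.34],
  [-0.015,0,-0.02,0,0.34],
  [0,0,0,0,0.34],
])

```text
time_s: 37.75
eef_pos: [0.5558, 0.1448, 0.1997]
eef_rot: [0.001, 0.902, 0.433, 0.003]
wrist_force: [0.8, -0.6, -0.7]
width: 0.338
grasp_force: 0.0
```

```bash
python3 -c "
from h import *
im,c=shot('w11'); save(cv2.resize(im,(800,600)),'w11.png')
plan(.4335,-.366,.15,1.0)
"
```

```text
pose [0.5554 0.1451 0.1978] a 51.26 w 0.34 j6 0.91 
turn 0.8773 = 7 x 0.1253 ; shift [-0.1308  0.5089  0.0478] = 12 x [-0.0109  0.0424  0.004 ]
```

View pics/w11.png

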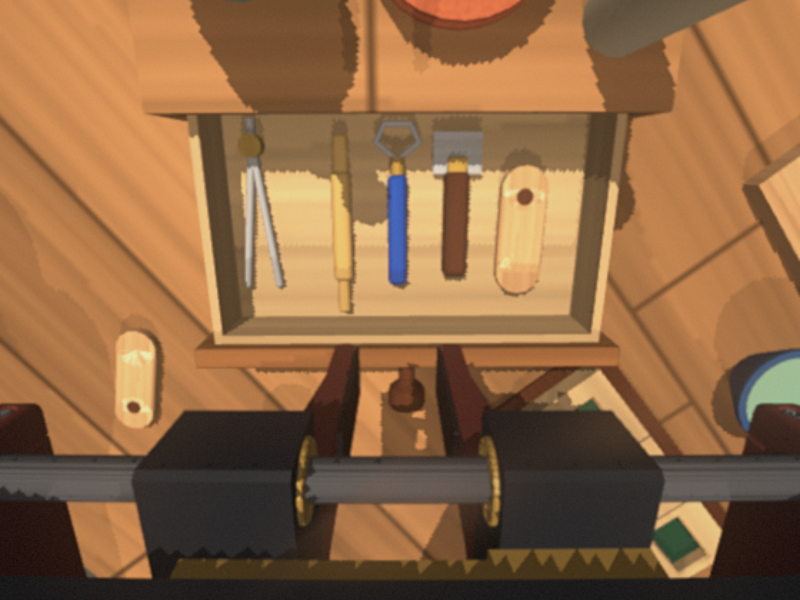

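```bash
python3 -c "
from h import *
plan(.5045,.0695,.046,51.3)
c=calibration('wrist');k=pix2w('wrist',[(405*.7,393*.7)],.048,c)[0]; print(k)
"
```

```text
pose [0.5554 0.1451 0.1978] a 51.26 w 0.34 j6 0.91 
turn -0.0006 = 1 x -0.0006 ; shift [-0.0908  0.0076  0.1518] = 4 x [-0.0227  0.0019  0.0379]
[0.50248595 0.06974154 0.048     ]
```

Emit:
jog_arm([
  [-0.0454,0.0038,0.01,0,0.55],
  [-0.0454,0.0038,0.01,0,0.55],
  [0,0,0.04,0,0.55],
  [0,0,0.04,0,0.55],
  [0,0,0.03,0,0.55],
  [0,0,0.02,0,0.55],
  [0,0,0,0,0.55],
  [0,0,0,0,0.1],
  [0,0,0,0,0.1],
  [0,0,0,0,0.1],
])

```text
time_s: 38.8
eef_pos: [0.5048, 0.0698, 0.0471]
eef_rot: [0.0, 0.901, 0.433, 0.001]
wrist_force: [-1.7, 1.5, 0.7]
width: 0.317
grasp_force: 3.6
```

Emit:
jog_arm([
  [0,0,0,0,0.1],
  [0,0,0,0,0.1],
])

```text
time_s: 39.0
eef_pos: [0.5047, 0.0698, 0.047]
eef_rot: [0.0, 0.901, 0.433, 0.001]
wrist_force: [-0.8, 2.5, 4.3]
width: 0.31
grasp_force: 25.0
```

Emit:
jog_arm([
  [0.008,0,0,0,0.1],
  [0.014,0,0,0,0.1],
  [0.016,0,0,0,0.1],
  [0.016,0,0,0,0.1],
  [0.016,0,0,0,0.1],
  [0.016,0,0,0,0.1],
  [0.016,0,0,0,0.1],
  [0.016,0,0,0,0.1],
  [0.014,0,0,0,0.1],
  [0.008,0,0,0,0.1],
])

```text
time_s: 40.0
eef_pos: [0.5923, 0.1798, 0.047]
eef_rot: [0.0, 0.901, 0.433, 0.001]
wrist_force: [-2.2, -1.2, 8.2]
width: 0.309
grasp_force: 25.0
```

Emit:
jog_arm([
  [0.005,0,0,0,0.1],
  [0.004,0,0,0,0.1],
  [0.003,0,0,0,0.1],
  [0.003,0,0,0,0.1],
  [0.002,0,0,0,0.1],
  [0,0,0,0,0.1],
  [0,0,0,0,0.1],
])

```text
time_s: 40.7
eef_pos: [0.5985, 0.1878, 0.0467]
eef_rot: [0.001, 0.901, 0.433, -0.005]
wrist_force: [-10.5, -18.7, 19.1]
width: 0.309
grasp_force: 25.0
```

Emit:
jog_arm([
  [-0.002,0,0,0,0.55],
  [0,0,0,0,0.55],
  [0,0,0,0,0.55],
  [0,0,0,0,0.55],
  [-0.01,0,-0.03,0,0.55],
  [-0.015,0,-0.04,0,0.55],
  [-0.02,0,-0.04,0,0.55],
  [-0.02,0,-0.04,0,0.55],
  [0,0,0,0,0.55],
])

```text
time_s: 41.6
eef_pos: [0.5621, 0.1394, 0.2014]
eef_rot: [0.001, 0.902, 0.433, 0.004]
wrist_force: [0.0, -0.6, 0.1]
width: 0.552
grasp_force: 0.0
```

```bash
python3 -c "
from h import *
im,c=shot('w12'); save(cv2.resize(im,(800,600)),'w12.png')
plan(.4335,-.366,.15,1.0)
"
```

```text
pose [0.5616 0.1398 0.1989] a 51.27 w 0.547 j6 0.9 
turn 0.8773 = 7 x 0.1253 ; shift [-0.1369  0.5035  0.0489] = 12 x [-0.0114  0.042   0.0041]
```

View pics/w12.png

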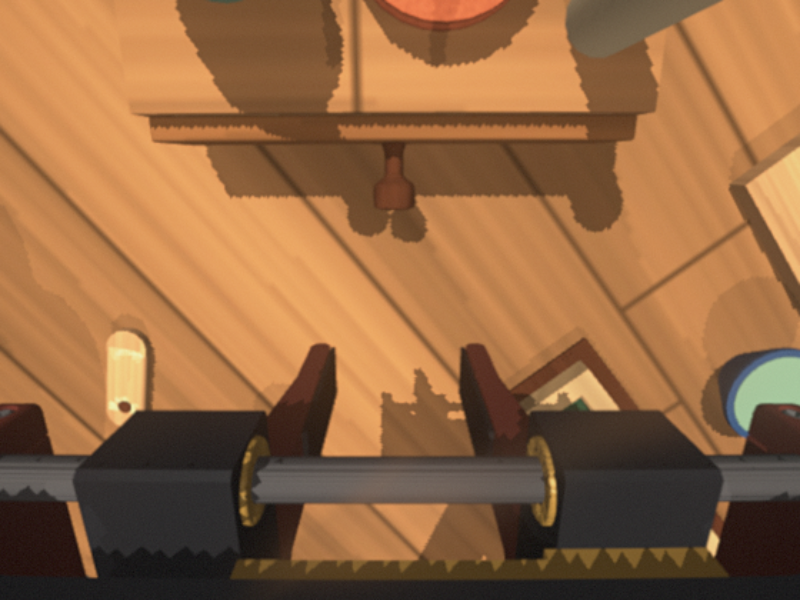

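Run:
```python
from h import *
import pickle
def dr(p,z,c): 
    P=pix2w('wrist',np.array(p)*.7,z,c)[:,:2]-DC; return np.c_[P@DX,P@DY].round(4)
c,im=pickle.load(open('w12.pkl','rb'))
print('shelf edge',dr([(250,113),(500,112)],.086,c),'outer',dr([(250,142),(500,140)],.074,c),'knob',dr([(393,193)],.048,c))
g=cv2.cvtColor(im,cv2.COLOR_RGB2GRAY)
for u in(140,150,300,420): print(u,g[74:104,u].tolist())
c,im=pickle.load(open('w11.pkl','rb'))
print('w11 shelf edge',dr([(250,112),(500,110)],.086,c),'outer',dr([(250,368),(500,366)],.074,c),'inner',dr([(250,345),(550,343)],.074,c))
```

```text
shelf edge [[ 0.0529  0.0826]
 [ 0.0532 -0.0594]] outer [[ 0.0377  0.0876]
 [ 0.0386 -0.0629]] knob [[0.0057 0.0018]]
140 [152, 155, 157, 159, 149, 106, 77, 69, 76, 82, 83, 81, 80, 86, 102, 132, 142, 143, 142, 140, 138, 135, 128, 115, 92, 71, 72, 110, 156, 174]
150 [152, 154, 157, 158, 146, 106, 75, 73, 78, 83, 84, 85, 81, 83, 83, 110, 135, 142, 140, 140, 140, 133, 127, 112, 89, 70, 67, 81, 101, 105]
300 [162, 160, 159, 144, 116, 80, 67, 69, 73, 73, 78, 76, 82, 95, 121, 132, 135, 135, 132, 134, 134, 132, 118, 95, 76, 66, 76, 84, 91, 92]
420 [98, 95, 98, 95, 84, 78, 63, 67, 77, 73, 73, 75, 71, 74, 75, 78, 77, 80, 81, 80, 82, 81, 82, 75, 64, 65, 75, 80, 80, 78]
w11 shelf edge [[ 0.0533  0.0905]
 [ 0.0541 -0.0504]] outer [[-0.1103  0.1093]
 [-0.1093 -0.0632]] inner [[-0.0932  0.1076]
 [-0.0923 -0.0962]]
```

```bash
python3 -c "
from h import *
p=drw(-.016,.0014);print(p);plan(*p,.046,51.3)
"
```

```text
[0.58290424 0.16838888]
pose [0.5616 0.1398 0.1989] a 51.27 w 0.547 j6 0.9 
turn -0.0006 = 1 x -0.0006 ; shift [ 0.0357 -0.0012  0.1529] = 4 x [ 0.0089 -0.0003  0.0382]
```

Emit:
jog_arm([
  [0.015,-0.001,0.04,0,0],
  [0,0,0.04,0,0],
  [0,0,0.04,0,0],
  [0,0,0.033,0,0],
  [0,0,0,0,0],
  [0.015,0,0,0,0],
  [0.006,0,0,0,0],
  [0.003,0,0,0,0],
  [0,0,0,0,0],
  [0,0,0,0,0],
])

```text
time_s: 42.65
eef_pos: [0.5834, 0.1694, 0.0443]
eef_rot: [0.001, 0.901, 0.433, -0.001]
wrist_force: [-3.6, -11.7, -1.1]
width: 0.006
grasp_force: 5.4
```

Emit:
jog_arm([
  [0.003,0,0,0,0],
  [0.003,0,0,0,0],
  [0.002,0,0,0,0],
  [0,0,0,0,0],
  [0,0,0,0,0],
])

```text
time_s: 43.15
eef_pos: [0.5834, 0.1697, 0.0444]
eef_rot: [0.002, 0.901, 0.434, -0.008]
wrist_force: [-17.3, -38.4, 18.9]
width: 0.004
grasp_force: 20.7
```

Emit:
jog_arm([
  [-0.015,0,0,0,0],
  [-0.025,0,0,0,0],
  [-0.01,0,-0.04,0,0.6],
  [0,0,-0.04,0,0.6],
  [0,0,-0.04,0,0.6],
  [0,0,0,0,0.6],
  [0,0,0,0,0.6],
])

```text
time_s: 43.85
eef_pos: [0.5595, 0.139, 0.1661]
eef_rot: [0.001, 0.901, 0.433, 0.003]
wrist_force: [0.5, -0.1, -0.5]
width: 0.417
grasp_force: 0.0
```

```bash
python3 -c "
from h import *
plan(.427,-.366,.16,1.0)
"
```

```text
pose [0.5595 0.139  0.1661] a 51.33 w 0.417 j6 0.9 
turn 0.8784 = 7 x 0.1255 ; shift [-0.1412  0.5026  0.0061] = 12 x [-0.0118  0.0419  0.0005]
```

Emit:
jog_arm([
  [0,0,0,0.1255,0.65],
  [0,0,0,0.1255,0.65],
  [0,0,0,0.1255,0.65],
  [0,0,0,0.1255,0.65],
  [0,0,0,0.1255,0.65],
  [0,0,0,0.1255,0.65],
  [0,0,0,0.1255,0.65],
  [-0.0118,0.0419,0,0,0.65],
  [-0.0118,0.0419,0,0,0.65],
  [-0.0118,0.0419,0,0,0.65],
])

```text
time_s: 44.85
eef_pos: [0.5234, 0.0111, 0.1623]
eef_rot: [-0.0, 1.0, 0.009, -0.001]
wrist_force: [0.6, -0.0, 0.3]
width: 0.652
grasp_force: 0.0
```

Emit:
jog_arm([
  [-0.0118,0.0419,0,0,0.65],
  [-0.0118,0.0419,0,0,0.65],
  [-0.0118,0.0419,0,0,0.65],
  [-0.0118,0.0419,0,0,0.65],
  [-0.0118,0.0419,0,0,0.65],
  [-0.0118,0.0419,0,0,0.65],
  [-0.0118,0.0419,0,0,0.65],
  [-0.0118,0.0419,0,0,0.65],
  [-0.0118,0.0419,0,0,0.65],
  [0,0,0,0,0.65],
])

```text
time_s: 45.85
eef_pos: [0.4236, -0.3711, 0.1626]
eef_rot: [0.001, 1.0, 0.006, 0.0]
wrist_force: [0.4, 0.1, -0.3]
width: 0.65
grasp_force: 0.0
```

```bash
python3 -c "
from h import *
im,c=shot('w13'); find(im,c,'post',(.47,-.366),.1)
plan(.4335,-.366,.017,1.0)
save(cv2.resize(im,(800,600),interpolation=cv2.INTER_CUBIC),'w13.png')
"
```

```text
post n 1942 ctr 0.5062 -0.3676 size [0.0542 0.0264] ang 88.4
post n 1385 ctr 0.4324 -0.3679 size [0.0349 0.0359] ang 0.7
pose [ 0.4237 -0.3687  0.1622] a 0.77 w 0.65 j6 0.82 
turn -0.0040 = 1 x -0.0040 ; shift [ 0.0098 -0.0025  0.1452] = 4 x [ 0.0025 -0.0006  0.0363]
```

View pics/w13.png

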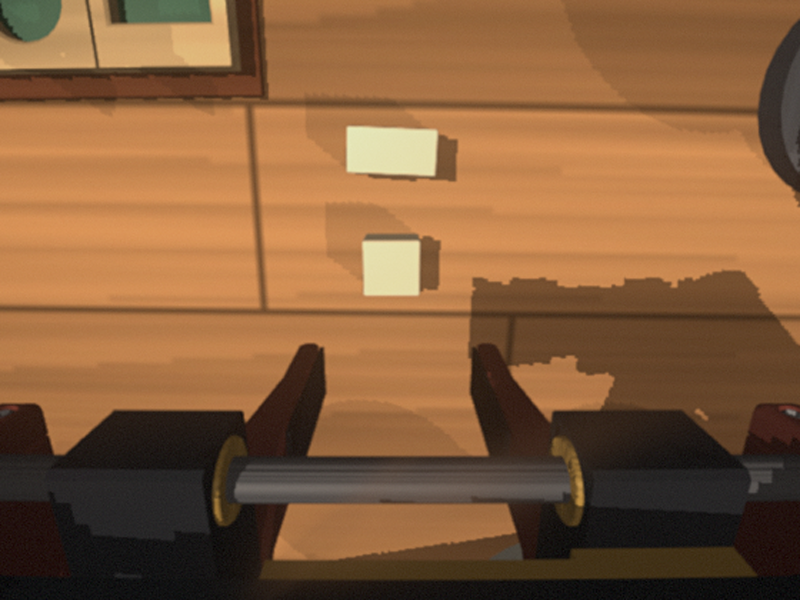

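Run:
```python
from h import *
import pickle
c,im=pickle.load(open('w13.pkl','rb'))
f=lambda p,z: pix2w('wrist',np.array(p)*.7-.15,z,c)[:,:2]
for q in([(364,240),(420.5,240),(421,296),(363.5,296.5)],[(347,126.5),(437.5,128.5),(436,177.5),(347,175.5)]):
    P=f(q,.03); e=np.roll(P,-1,0)-P; print(P.mean(0).round(4),np.linalg.norm(e,axis=1).round(4),np.degrees(np.arctan2(e[:,1],e[:,0])).round(1))
print('nest bar pocket lower edge',f([(108,24),(212,22),(160,23)],.024),'block corner',f([(231,67)],.024))
```

```text
[ 0.4328 -0.368 ] [0.0366 0.0379 0.0387 0.0383] [ -89.3 -178.    91.2   -1. ]
[ 0.5062 -0.3672] [0.0549 0.0289 0.0555 0.0288] [ -90.5 -179.8   89.4   -1.1]
nest bar pocket lower edge [[ 0.57729018 -0.19946232]
 [ 0.57844297 -0.2611357 ]
 [ 0.57783006 -0.23040425]] block corner [[ 0.55434498 -0.27024193]]
```

Emit:
jog_arm([
  [0.009,-0.0008,0.04,-0.003,0.65],
  [0,0,0.04,0,0.65],
  [0,0,0.035,0,0.65],
  [0,0,0.02,0,0.65],
  [0,0,0.01,0,0.65],
  [0,0,0,0,0.65],
  [0,0,0,0,0.65],
])

```text
time_s: 46.6
eef_pos: [0.4341, -0.3658, 0.0187]
eef_rot: [0.0, 1.0, 0.01, 0.0]
wrist_force: [1.1, -0.3, 0.7]
width: 0.649
grasp_force: 0.0
```

Emit:
jog_arm([
  [0,0,0,0,0.2],
  [0,0,0,0,0.2],
  [0,0,0,0,0.2],
  [0,0,0,0,0.2],
  [0,0,0,0,0.2],
], force=25)

```text
time_s: 47.1
eef_pos: [0.4339, -0.3666, 0.019]
eef_rot: [0.0, 1.0, 0.01, 0.001]
wrist_force: [-0.6, 0.2, 7.8]
width: 0.43
grasp_force: 25.0
```

Emit:
jog_arm([
  [0,0,-0.03,0,0.2],
  [0,0,-0.04,0,0.2],
  [0,0,-0.04,0,0.2],
  [0.011,-0.038,0,0,0.2],
  [0.011,-0.038,0,0,0.2],
  [0.011,-0.038,0,0,0.2],
  [0.011,-0.038,0,0,0.2],
  [0.011,-0.038,0,0,0.2],
  [0.011,-0.038,0,0,0.2],
  [0.011,-0.038,0,0,0.2],
])

```text
time_s: 48.1
eef_pos: [0.5052, -0.0971, 0.1282]
eef_rot: [0.0, 1.0, 0.01, 0.0]
wrist_force: [0.7, 0.0, 0.0]
width: 0.428
grasp_force: 25.0
```

Emit:
jog_arm([
  [0.011,-0.036,0,0,0.2],
  [0,0,0,0,0.2],
  [0,0,0,0,0.2],
])

```text
time_s: 48.4
eef_pos: [0.5153, -0.0618, 0.1281]
eef_rot: [0.0, 1.0, 0.011, -0.0]
wrist_force: [0.0, 0.6, -0.3]
width: 0.435
grasp_force: 25.0
```

```bash
python3 -c "
from h import *
im,c=shot('w14'); print(pose()[0],pose()[1],state()['width'])
save(cv2.resize(im,(800,600),interpolation=cv2.INTER_CUBIC),'w14.png')
"
```

```text
[ 0.51517612 -0.06260978  0.12804889] 0.020535752997178053 0.43477827338432445
```

View pics/w14.png

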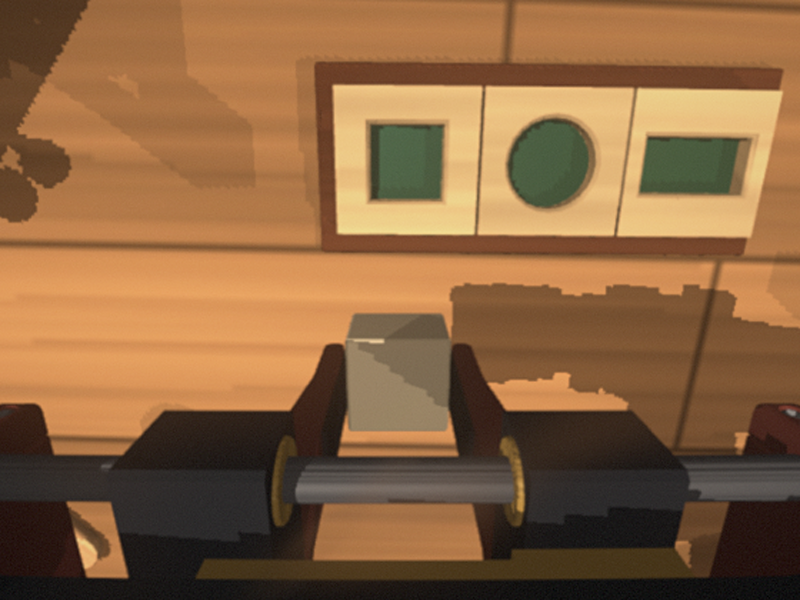

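Run:
```python
from h import *
import pickle
c,im=pickle.load(open('w14.pkl','rb'))
def q(n,p,z):
    P=pix2w('wrist',np.array(p,float)*.7-.15,z,c)[:,:2]; e=np.roll(P,-1,0)-P; print(n,P.mean(0).round(4),np.linalg.norm(e,axis=1).round(4),np.degrees(np.arctan2(e[:,1],e[:,0])).round(1))
q('held',[(346,341),(448,340),(450,431),(346,431)],.139)
q('pocket',[(366,119),(449,119),(446,202),(369,202)],.024)
q('floor',[(370,124),(444,124),(443,200),(371,200)],.012)
q('block',[(333,85),(484,86),(477,236),(337,235)],.024)
q('all',[(333,85),(782,91),(753,238),(337,235)],.024)
q('barpocket',[(645,133),(759,135),(750,196),(639,194)],.024)
```

```text
held [ 0.5143 -0.0621] [0.036  0.037  0.0392 0.0366] [ -88.2 -175.7   91.2   -0.7]
pocket [ 0.5928 -0.066 ] [0.0452 0.0446 0.044  0.0446] [ -88.8 -179.2   91.2    2.3]
floor [ 0.592 -0.066] [0.0423 0.0427 0.043  0.0427] [ -88.8 -178.    91.2    1.1]
block [ 0.5916 -0.0662] [0.0807 0.0808 0.0818 0.0806] [ -89.1 -178.7   90.8    0.6]
all [ 0.5929 -0.1478] [0.2433 0.0805 0.2456 0.0806] [ -89.1 -177.7   90.9    0.6]
barpocket [ 0.595  -0.2301] [0.0644 0.0334 0.065  0.0331] [ -89.2 -175.1   90.5    3.9]
```

```bash
python3 -c "
from h import *
plan(.593,-.0665,.048,1.1)
"
```

```text
pose [ 0.5152 -0.0626  0.128 ] a 1.18 w 0.435 j6 1.41 
turn 0.0013 = 1 x 0.0013 ; shift [0.0777 0.0054 0.08  ] = 3 x [0.0259 0.0018 0.0267]
```

Emit:
jog_arm([
  [0.026,0.0018,0.01,0.001,0.2],
  [0.026,0.0018,0.01,0,0.2],
  [0.0257,0.0018,0.02,0,0.2],
  [0,0,0.025,0,0.2],
  [0,0,0.015,0,0.2],
  [0,0,0,0,0.2],
  [0,0,0,0,0.2],
  [0,0,0,0,0.2],
])

```text
time_s: 49.25
eef_pos: [0.5936, -0.0667, 0.0492]
eef_rot: [0.0, 1.0, 0.009, 0.001]
wrist_force: [0.6, -0.2, -1.2]
width: 0.432
grasp_force: 25.0
```

```bash
python3 -c "
from h import *
plan(.593,-.0665,.031,1.1)
"
```

```text
pose [ 0.5936 -0.0667  0.0492] a 1.06 w 0.432 j6 1.42 
turn -0.0008 = 1 x -0.0008 ; shift [-0.0005 -0.0002  0.0182] = 1 x [-0.0005 -0.0002  0.0182]
```

Emit:
jog_arm([
  [-0.0006,0,0.004,0,0.2],
  [0,0,0.004,0,0.2],
  [0,0,0.004,0,0.2],
  [0,0,0.003,0,0.2],
  [0,0,0.002,0,0.2],
  [0,0,0,0,0.2],
  [0,0,0,0,0.2],
])

```text
time_s: 49.95
eef_pos: [0.5926, -0.0663, 0.0311]
eef_rot: [-0.0, 1.0, 0.009, -0.0]
wrist_force: [-0.0, 1.0, 0.1]
width: 0.433
grasp_force: 25.0
```

Emit:
jog_arm([
  [0,0,0,0,0.55],
  [0,0,0,0,0.55],
  [0,0,0,0,0.55],
  [0,0,-0.03,0,0.55],
  [0,0,-0.04,0,0.55],
  [0,0,-0.04,0,0.55],
  [0,0,0,0,0.55],
  [0,0,0,0,0.55],
])

```text
time_s: 50.75
eef_pos: [0.5932, -0.0664, 0.1421]
eef_rot: [0.0, 1.0, 0.009, 0.001]
wrist_force: [-0.3, 1.1, -0.4]
width: 0.554
grasp_force: 0.0
```

```bash
python3 -c "
from h import *
im,c=shot('w15'); find(im,c,'post',(.592,-.066),.05)
plan(.497,-.367,.15,1)
"
```

```text
post n 1745 ctr 0.5868 -0.067 size [0.0375 0.0388] ang 1.0
pose [ 0.5922 -0.0663  0.1408] a 1.08 w 0.549 j6 1.42 
turn 0.0015 = 1 x 0.0015 ; shift [-0.1005  0.299  -0.0092] = 8 x [-0.0126  0.0374 -0.0012]
```

Emit:
jog_arm([
  [-0.0126,0.0374,-0.001,0,0.8],
  [-0.0126,0.0374,-0.001,0,0.8],
  [-0.0126,0.0374,-0.001,0,0.8],
  [-0.0126,0.0374,-0.001,0,0.8],
  [-0.0126,0.0374,-0.001,0,0.8],
  [-0.0126,0.0374,-0.001,0,0.8],
  [-0.0126,0.0374,-0.001,0,0.8],
  [-0.0126,0.0374,-0.001,0,0.8],
  [0,0,0,0,0.8],
  [0,0,0,0,0.8],
])

```text
time_s: 51.8
eef_pos: [0.4962, -0.3673, 0.1472]
eef_rot: [-0.001, 1.0, 0.008, -0.001]
wrist_force: [0.2, 0.8, -0.0]
width: 0.8
grasp_force: 0.0
```

```bash
python3 -c "
from h import *
im,c=shot('w16'); find(im,c,'post',(.506,-.367),.06)
plan(.5065,-.367,.019,1)
"
```

```text
post n 1689 ctr 0.5064 -0.3677 size [0.0537 0.0258] ang 88.3
pose [ 0.4966 -0.3665  0.1474] a 1.05 w 0.8 j6 0.9 
turn 0.0008 = 1 x 0.0008 ; shift [0.0099 0.0007 0.1284] = 3 x [0.0033 0.0002 0.0428]
```

Emit:
jog_arm([
  [0.0098,0.0007,0.04,0.02,0.8],
  [0,0,0.035,0,0.8],
  [0,0,0.03,0,0.8],
  [0,0,0.015,0,0.8],
  [0,0,0.0085,0,0.8],
  [0,0,0,0,0.8],
  [0,0,0,0,0.4],
  [0,0,0,0,0.4],
  [0,0,0,0,0.4],
  [0,0,0,0,0.4],
])

```text
time_s: 52.85
eef_pos: [0.5081, -0.3684, 0.022]
eef_rot: [0.001, 1.0, -0.001, 0.001]
wrist_force: [0.9, 0.8, 6.8]
width: 0.636
grasp_force: 25.0
```

Emit:
jog_arm([
  [0,0,0,0,0.4],
  [0,0,-0.03,0,0.4],
  [0,0,-0.04,0,0.4],
  [0,0,-0.04,0,0.4],
  [0,0,0,0,0.4],
  [0,0,0,0,0.4],
])

```text
time_s: 53.45
eef_pos: [0.5076, -0.3682, 0.1317]
eef_rot: [0.001, 1.0, -0.001, 0.001]
wrist_force: [-0.4, -0.2, -1.4]
width: 0.638
grasp_force: 25.0
```

```bash
python3 -c "
from h import *
plan(.515,-.2285,.128,1)
"
```

```text
pose [ 0.5076 -0.3682  0.1317] a -0.07 w 0.638 j6 0.93 
turn -0.0187 = 1 x -0.0187 ; shift [ 0.0098 -0.1396  0.0037] = 4 x [ 0.0025 -0.0349  0.0009]
```

Emit:
jog_arm([
  [0,0,0,-0.019,0.4],
  [0.0025,-0.0349,0.001,0,0.4],
  [0.0025,-0.0349,0.001,0,0.4],
  [0.0025,-0.0349,0.001,0,0.4],
  [0.0025,-0.0349,0.001,0,0.4],
  [0,0,0,0,0.4],
  [0,0,0,0,0.4],
])

```text
time_s: 54.15
eef_pos: [0.5141, -0.2273, 0.1252]
eef_rot: [-0.0, 1.0, 0.01, -0.001]
wrist_force: [0.6, -1.0, -1.0]
width: 0.633
grasp_force: 25.0
```

```bash
python3 -c "
from h import *
im,c=shot('w17'); print(pose()[:2],state()['width'])
save(cv2.resize(im,(800,600),interpolation=cv2.INTER_CUBIC),'w17.png')
"
```

```text
(array([ 0.51444872, -0.2281277 ,  0.12554997]), np.float64(0.01896052158211017)) 0.6341027918920312
```

View pics/w17.png

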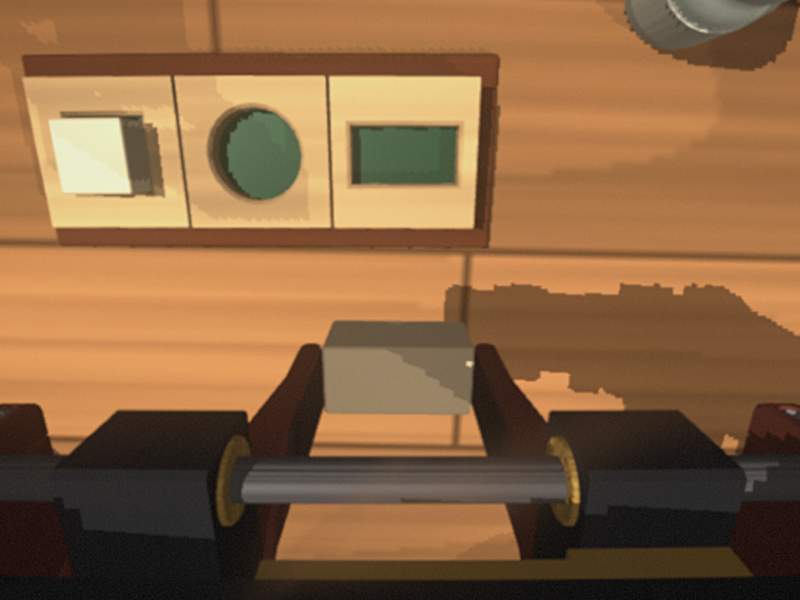

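Run:
```python
from h import *
import pickle
c,im=pickle.load(open('w17.pkl','rb'))
def q(n,p,z):
    P=pix2w('wrist',np.array(p,float)*.7-.15,z,c)[:,:2]; e=np.roll(P,-1,0)-P; print(n,P.mean(0).round(4),np.linalg.norm(e,axis=1).round(4),np.degrees(np.arctan2(e[:,1],e[:,0])).round(1))
q('held',[(325,347),(473,346),(472,413),(324,413)],.1335)
q('pocket',[(347,122),(463,123),(460,187),(350,186)],.024)
q('floor',[(354,126),(458,126),(457,184),(354,184)],.012)
q('block',[(328,76),(481,77),(475,229),(331,228)],.024)
q('sq post',[(49,120),(123,116),(131,194),(62,192)],.042)
plan(.593,-.23,.045,1)
```

```text
held [ 0.5144 -0.2278] [0.0534 0.0275 0.056  0.0271] [ -88.5 -176.8   91.1   -2.4]
pocket [ 0.5947 -0.23  ] [0.0626 0.0337 0.0616 0.0337] [ -89.3 -179.4   90.6    2.2]
floor [ 0.5946 -0.2306] [0.0588 0.032  0.0602 0.032 ] [ -88.9 -177.8   91.1   -0.4]
block [ 0.5943 -0.2293] [0.0804 0.0801 0.0828 0.0801] [-8.920e+01 -1.784e+02  9.070e+01 -1.000e-01]
sq post [ 0.5914 -0.0678] [0.0384 0.0386 0.0368 0.0358] [-86.6 177.8  89.2  -0. ]
pose [ 0.5144 -0.2281  0.1255] a 1.09 w 0.634 j6 1.11 
turn 0.0015 = 1 x 0.0015 ; shift [0.0785 0.0032 0.0805] = 3 x [0.0262 0.0011 0.0268]
```

Emit:
jog_arm([
  [0.0266,0.001,0.01,0,0.4],
  [0.0266,0.001,0.01,0,0.4],
  [0.0266,0.0011,0.02,0,0.4],
  [0,0,0.025,0,0.4],
  [0,0,0.01,0,0.4],
  [0,0,0,0,0.4],
  [0,0,0,0,0.4],
  [0,0,0,0,0.4],
])

```text
time_s: 55.0
eef_pos: [0.595, -0.2305, 0.0528]
eef_rot: [0.0, 1.0, 0.009, 0.001]
wrist_force: [-0.3, -1.2, -0.1]
width: 0.634
grasp_force: 25.0
```

```bash
python3 -c "
from h import *
plan(.5943,-.2298,.034,1)
"
```

```text
pose [ 0.595  -0.2305  0.0528] a 0.99 w 0.634 j6 1.17 
turn -0.0002 = 1 x -0.0002 ; shift [-0.0007 -0.0007  0.0188] = 1 x [-0.0007 -0.0007  0.0188]
```

Emit:
jog_arm([
  [-0.0007,-0.0006,0.004,0,0.4],
  [0,0,0.004,0,0.4],
  [0,0,0.004,0,0.4],
  [0,0,0.004,0,0.4],
  [0,0,0.002,0,0.4],
  [0,0,0,0,0.4],
  [0,0,0,0,0.4],
])

```text
time_s: 55.7
eef_pos: [0.5937, -0.2291, 0.034]
eef_rot: [-0.0, 1.0, 0.009, -0.0]
wrist_force: [-2.4, 0.9, 4.5]
width: 0.634
grasp_force: 25.0
```

Emit:
jog_arm([
  [0,0,0,0,0.78],
  [0,0,0,0,0.78],
  [0,0,0,0,0.78],
  [0,0,-0.03,0,0.78],
  [0,0,-0.04,0,0.78],
  [-0.04,0,-0.04,0,0.78],
  [-0.04,0,-0.02,0,0.78],
  [0,0,0,0,0.78],
  [0,0,0,0,0.78],
])

```text
time_s: 56.6
eef_pos: [0.5187, -0.2309, 0.1596]
eef_rot: [0.0, 1.0, 0.009, 0.001]
wrist_force: [0.1, 0.9, 0.3]
width: 0.78
grasp_force: 0.0
```

Run:
```python
from h import *
RNG['post']=RNG['post'][:2]+(.042,)
im,c=shot('w18'); print(pose()[0])
find(im,c,'post',(.594,-.15),.13)
t=get_image('top'); np.save('t18.npy',t)
# same crop of the drawer knob (w12) vs now in top: knob darkness at expected shut location
print(w2pix('top',[(*drw(.0073,.0016),.048)]))
s=get_image('scene'); np.save('s18.npy',s)
```

```text
[ 0.51921001 -0.23080607  0.15901123]
post n 1860 ctr 0.5912 -0.0675 size [0.0376 0.0367] ang 0.7
post n 2134 ctr 0.5927 -0.23 size [0.0276 0.0543] ang 0.9
[[213.9535416  194.93001896]]
```

```bash
python3 -c "
from workcell import finish_job
print(finish_job())"
```

```text
the job is handed in; nothing more can be done
None
```

I handed the job in at about 57 s of the 210 s allowed: all four hand tools are in the drawer, which I pushed until it would go no further. The square and oblong posts sit in their own nests, there was no round post, and the verdict was not shown to me, so I judge the drawer shut from that 42 N push with no movement (the camera put it 0–10 mm from closed).

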